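# Load the roller shaft

## Robot

A 7-joint arm with a two-finger parallel gripper is mounted at the origin on the work surface. World frame = base frame: x ahead of the robot, y to its left, z up, the work surface at z = 0. Lengths are in m, angles in rad, forces in N, time in s.
With the tool pointing down it reaches from about 0.425 to 0.875 m from the base axis. Payload 8.4 kg.
Tool frame: the origin (TCP) lies at the very end of the fingers, on their centre line; the grasp point (between the pads) lies 19 mm behind it; z points along the fingers, x is the direction in which the jaws open and shut, and the axes are right-handed (so a half turn about z gives the same grasp; the last joint's range is limited). The gripper opens to 85 mm and grips with 20 to 120 N. Pads are 22 mm wide; open, the fingers measure 114 mm over their backs; the gripper's body (76 mm by 85 mm) begins 54 mm behind the grasp point. The pads swing forward as they close: fully open they stand 13 mm farther back than shut.
Start: joints at [1.045, 0.333, 0.04, 1.465, -0.013, 1.343, -0.059], TCP at [0.269, -0.592, 0.231] pointing down, gripper open.
Joint ranges: [-2.58, 2.58], [-0.38, 2.09], [-1.3, 1.39], [0.25, 2.4], [-1.5, 4.64], [0.08, 2.09], [-2.65, 2.65]. Speed limits (rad/s): [2.22, 2.22, 2.79, 2.79, 3.14, 3.14, 3.14].

## Interface

Orientations are given as a unit quaternion [x, y, z, w].
In Python, from rig import observe, viewer, job_done, search_frame, regions_of gives the robot as it stands.
- The arm moves only by the tool apply_moves, never from a script. Its argument "increments" is a list of rows, each an object of numbers: "tx", "ty", "tz": the shift along the tool's x, y, z in mm; "twist": the turn about the tool's z in rad. In form: [{"tx": .., "ty": .., "tz": .., "twist": ..}, ...]. A call has 1 to 12 rows; each row shifts and turns the pose as measured when the row begins, along the tool's axes as they then stand; what a row does not reach is not made up. A row lasts 1/8 s, in which the tool goes at most 62.5 mm and 10.7 degrees, less where a joint would pass 70% of its speed; a pose out of reach is approached as far as the arm can. A call is refused whole if a number of a shift passes 62.5 or a number of a turn 0.188, either way. A call with a gripper value outside its range is refused whole. "gripper" is the gripper's target within -1 to 1 (fully open at 1, half-way at 0, shut at -1), set as the call begins (left out, the last holds). The fingers move at their own pace and stop on an object; the grip force is fixed at half the most. Time passes only in rows, so rows that do not move let the fingers close. It gives the time, the measured TCP pose, the force and the opening at its end, in the units of the state.
- observe(): the state, without advancing time (a new reading comes with each control period).
- viewer.grab_frame(name): name is "scene" or "top"; returns (picture, depth): 384x512x3 uint8, red, green, blue; 384x512 float32, m along the optical axis (not along the pixel's ray), 0 where there is no reading.
- viewer.camera_model(name): a dict with "intrinsics" (3x3 intrinsics, pixels), "k1" (the pictures are not rectified: a ray, as slopes to the right and down, at radius r is drawn at 1 + k1 r^2 times it, then the intrinsics apply), "extrinsics" (4x4, takes a point from camera to world coordinates). Camera axes: x right, y down, z forward; pixel columns grow to the right and rows downward; lengths in m; the calibration is good to about 2 mm. A picture is of the moment at which its call begins. camera_model takes no time and is no camera call.
- job_done(): hands the job in, once; it reports no verdict.
Trained networks look in the newest picture that a camera, given by its name, has taken for a name from the list of things; names that differ only in an ending like _2 or _b are one class to them, and where a whole thing is asked for, a point or a joint stands for the part that bears it (a point fixed in the world has none). Each returns a list of dicts, best first, with "p" (0 to 1); they miss things now and then, are a little off and sometimes report something else, mostly with a low value. They report only what shows in the picture. A call takes as long as a camera call. They do not tell look-alikes from the thing itself.
- search_frame(query, camera): "centre" ([column, row] in pixels, amid what is visible of it).
- regions_of(query, camera): "pixels" (384x512 bool, what is visible of it) and "centre" ([column, row] in pixels, amid what is visible of it).
The state is a dict: "clock": time; "joint_positions": joint angles; "dq": joint speeds; "joint_efforts": joint torques, N m; "position": TCP position; "tool_rot": TCP orientation; "wrist_force": force on the tool from outside, world axes, zero at the start; "moment": the same for the moment, N m; "finger_gap": finger opening in m.
Only numpy, scipy, OpenCV 4.12 (cv2) and the standard library are available. Lean on these libraries where they do the work, as an engineer would, in place of code of your own. Each camera call takes 0.05 s, during which the arm holds its last target.

## Task

Take the bare roller shaft out of its stand by the square handle, slide it through the three rollers standing in the assembly nest, and push on gently until its shoulder has closed the rollers up firmly, without gaps, against the nest's end stop. Then lift shaft and rollers out together as one stack and lay the loaded shaft gently back in the two saddles of the stand, rollers between the saddles. Leave the other things on the bench alone.

Things in the scene. Friction and masses are not known exactly. Their poses are not given: they have to be found in the camera images.
- shaft_grip (a point): Centre of the grey square handle (50 mm long, 16 x 16 mm) of the steel roller shaft; x along the shaft to its nose. Along x from here: handle to +25 mm, a 12 mm round neck, a round shoulder, 24 mm diameter, from +58 to +63, the 12 mm rod, straight to +143, and a tapered nose, 4 mm thick at its end at +157. It starts lying level in the stand's saddles, handle towards the robot.
- shoulder (a point): Point on the shaft's axis in the front face of its shoulder (the face that the first roller bears on), 63 mm ahead of the handle's centre; x towards the nose.
- shaft: The roller shaft, about 140 g; origin and axes as shoulder.
- stand: Fixed roller stand: black base 128 x 88 x 12 mm with two black saddles, 10 mm thick, each an open 90 degree V with its lips 61 mm above the bench. Origin at the bench, x along the shaft (handle end at -x). The saddles stand at x = -47 to -37 mm and +38 to +48 mm. Nothing stands under the handle.
- stand_seat (a point): Where the shoulder's front face belongs, on the shaft's axis, when the shaft lies in both saddles: 50 mm above the bench, at x = -27 mm of the stand; 5 mm of play either way along x. x points along the shaft to the nose's end.
- nest: Fixed assembly nest: 120 mm of aluminium angle lying as an open V (38 mm high) on a black base 64 mm wide. Origin at the bench under its middle, x along the trough. Near its +x end a black forked end stop, 8 mm thick and 56 mm high, is clamped; its near face is 12 to 36 mm from the origin along x, set anew each time and not measured: feel for it. Its 22 mm slot, open at the top, lets the shaft's nose through.
- nest_mouth (a point): On the rollers' common axis, 45 mm above the bench, at the nest's open -x end, which faces the robot and where the shaft is entered; x along the bores, into the nest. The rollers slide along the V with about 1 to 3 N, more if the shaft bears down on them.
- roller_1_centre (a point): Centre of the first roller (nearest the mouth): white plastic, 40 mm diameter, 20 mm wide, about 36 g, with a brass-bushed 14 mm bore right through along the nest's x, 45 mm above the bench. It stands on edge, loose, in the V; gaps of 1 to 5 mm between rollers. Pressed with more than 20 N the rollers are spoilt; 8 to 12 N closes them up firmly.
- roller_2_centre (a point): Centre of the middle roller, same kind, about 23 mm further along.
- roller_3_centre (a point): Centre of the last roller, same kind, next to the end stop, 2 to 28 mm away from it.
- screwdriver: Bystander to leave alone: black screwdriver, 210 mm, loose on the bench; origin at its underside.
- hex_key: Bystander to leave alone: red T-handle hex key, 150 mm, loose on the bench; origin at its underside.
- carton: Bystander to leave alone: small white open carton, 75 x 60 x 50 mm, loose on the bench; origin at its underside.
- bolt: Bystander to leave alone: loose bolt, 60 mm, loose on the bench; origin at its underside.
There are look-alikes about, which are no part of the job. Leave any blue look-alike of the part that bears roller_1_centre alone.

How it is judged:
By the outcome, as a careful person would: the job done as asked, in the order asked, and still so for the second after the job is handed in, with the robot touching nothing.
It also fails if it takes over 64 s, if anything falls off the work surface, if the arm or the gripper's body presses on something with over 40 N, if the wrist force passes 120 N, or if a joint passes its speed limit or range.

## Working session

There is one attempt and no reset: what is moved stays moved. The work goes in short steps, Python scripts to look and compute and a tool call to move; the robot and the scene stay as the last step left them, time stands still between calls to the robot, and variables do not carry over. Pictures are saved under pics/ and viewed, and the job is handed in when it is done.

Besides the shell and the picture viewer there is one more tool, called after "Call:" as name([rows], argument=value, ...), one row to a line, values as JSON. apply_moves: Moves the arm, as the interface text tells. Its arguments: {"type":"object","properties":{"increments":{"type":"array","items":{"type":"object","properties":{"tx":{"type":"number"},"ty":{"type":"number"},"tz":{"type":"number"},"twist":{"type":"number"}}}},"gripper":{"type":"number"}},"required":["increments"]}

```bash
ls; mkdir -p pics
cat > h.py <<'E'
import numpy as np, cv2
from rig import observe, viewer, job_done, search_frame, regions_of
def grab(n):
    return viewer.grab_frame(n)
def save(img,name,scale=1):
    im=cv2.cvtColor(img,cv2.COLOR_RGB2BGR)
    if scale!=1: im=cv2.resize(im,None,fx=scale,fy=scale,interpolation=cv2.INTER_CUBIC)
    cv2.imwrite('pics/'+name+'.png',im)
def rays(n,uv):
    m=viewer.camera_model(n);K=np.array(m['intrinsics']);k=m['k1']
    uv=np.atleast_2d(np.array(uv,float))
    s=cv2.undistortPoints(uv[:,None,:],K,np.array([k,0,0,0,0.]))[:,0]
    return s,np.array(m['extrinsics'])
def p3(n,uv,z):  # z depth
    s,E=rays(n,uv);z=np.broadcast_to(z,len(s))
    c=np.c_[s*z[:,None],z]
    return c@E[:3,:3].T+E[:3,3]
def onplane(n,uv,h):
    s,E=rays(n,uv);d=np.c_[s,np.ones(len(s))]@E[:3,:3].T;o=E[:3,3]
    t=(h-o[2])/d[:,2];return o+d*t[:,None]
def proj(n,P):
    m=viewer.camera_model(n);K=np.array(m['intrinsics']);E=np.linalg.inv(np.array(m['extrinsics']))
    c=np.atleast_2d(P)@E[:3,:3].T+E[:3,3];s=c[:,:2]/c[:,2:];s=s*(1+m['k1']*(s**2).sum(1,keepdims=True))
    return s@K[:2,:2].T+K[:2,2]
def cloud(n,d,mask):
    v,u=np.nonzero(mask&(d>0));return p3(n,np.c_[u,v],d[v,u]),np.c_[u,v]
E
python3 - <<'E'
from h import *
for n in('scene','top'):
    i,d=grab(n);save(i,n+'0',1.5);np.savez('/tmp/'+n+'0.npz',i=i,d=d)
    m=viewer.camera_model(n);print(n,m['k1'],np.round(m['extrinsics'],3).tolist(),np.round(m['intrinsics'],1).tolist())
print(observe())
E
```

```text
pics
scene -0.06001282692281479 [[-0.818, 0.471, -0.33, 0.921], [0.575, 0.679, -0.456, 0.447], [0.009, -0.563, -0.827, 0.858], [0.0, 0.0, 0.0, 1.0]] [[353.7, 0.0, 254.5], [0.0, 353.7, 193.4], [0.0, 0.0, 1.0]]
top -0.025034336628949327 [[-0.029, -0.999, 0.025, 0.589], [-1.0, 0.029, -0.006, -0.001], [0.006, -0.025, -1.0, 1.061], [0.0, 0.0, 0.0, 1.0]] [[384.7, 0.0, 260.5], [0.0, 384.7, 190.9], [0.0, 0.0, 1.0]]
{'clock': 0.1, 'joint_positions': array([ 1.04479271,  0.33383207,  0.0398789 ,  1.46617483, -0.01339621,
        1.34327151, -0.058486  ]), 'dq': array([ 0.00092055, -0.00020191,  0.00098988, -0.0019901 ,  0.00018709,
        0.00034674, -0.00035958]), 'joint_efforts': array([ 3.72215130e-03, -6.60018897e+01,  1.36981532e+00, -4.06477475e+01,
        1.70284143e-02,  8.90002790e-03, -1.98433270e-05]), 'position': array([ 0.26888473, -0.5913401 ,  0.23051947]), 'tool_rot': array([ 8.40820183e-01, -5.41314064e-01, -6.22534489e-04, -3.41207708e-04]), 'wrist_force': array([-0.07492817, -0.23815135,  0.93399238]), 'moment': array([0.05248758, 0.00882497, 0.02488607]), 'finger_gap': 0.08547407444612368}
```

View pics/scene0.png

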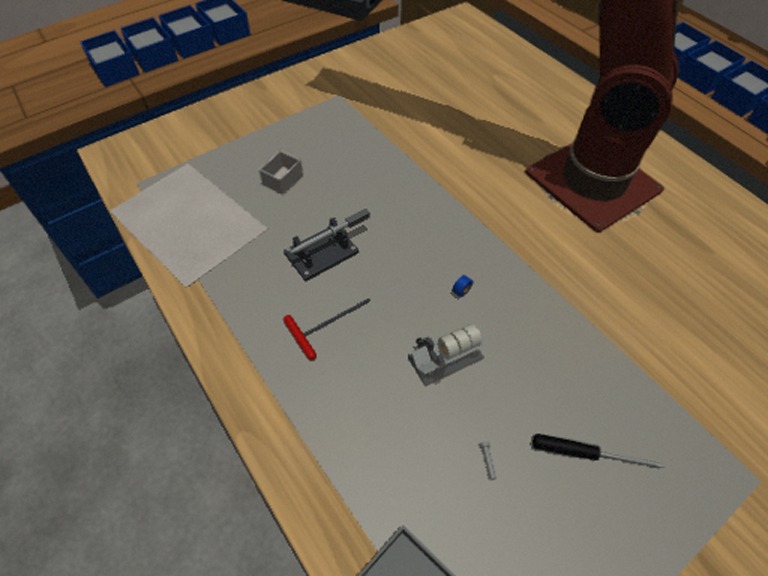

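View pics/top0.png

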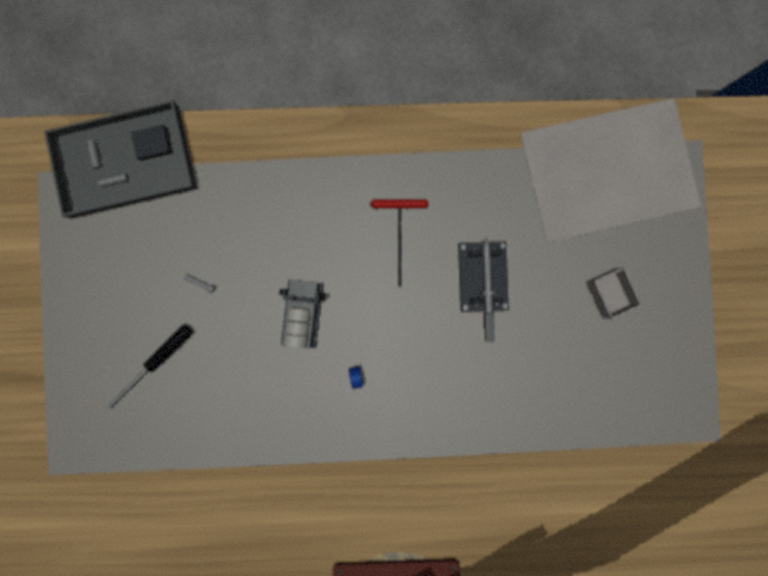

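The top view shows the stand with the shaft at about (487,290), handle at (489,325). The nest with white rollers is at (298,320) and the blue look-alike at (356,377), all in enlarged pixels. Next I'll measure them.

Run:
```python
from h import *
import pickle
o={}
for n in('top','scene'):
    grab(n)
    for q in('shaft_grip','shoulder','shaft','stand','nest','roller_1_centre'):
        try:
            a=search_frame(q,n);print(n,q,'S',[(np.round(x['centre'],1).tolist(),round(x['p'],2)) for x in a[:4]])
            if q in('shaft','stand','nest','roller_1_centre'):
                r=regions_of(q,n);o[n,q]=r;print('   R',[(np.round(x['centre'],1).tolist(),round(x['p'],2),int(x['pixels'].sum())) for x in r[:5]])
        except Exception as e: print(n,q,e)
pickle.dump(o,open('/tmp/o.pkl','wb'))
for n in('top','scene'):
    z=np.load('/tmp/%s0.npz'%n);
    if n=='top':
        c=np.hstack([z['i'][150:250,170:270],z['i'][150:250,280:380]]);save(c,'topcrop',4)
    else: save(np.hstack([z['i'][120:260,180:260],z['i'][175:315,260:340]]),'scenecrop',4)
print(observe()['clock'])
```

```text
top shaft_grip S [([326.6, 200.2], 0.8)]
top shoulder S [([322.2, 195.9], 0.57), ([204.0, 200.1], 0.36)]
top shaft S [([323.4, 197.6], 0.83), ([131.3, 188.2], 0.32)]
   R []
top stand S [([315.3, 181.2], 0.66), ([325.3, 205.0], 0.58)]
   R [([317.4, 182.8], 0.61, 1351)]
top nest S [([207.2, 200.8], 0.91)]
   R [([201.3, 200.5], 0.79, 718)]
top roller_1_centre S []
   R [([239.0, 250.6], 0.57, 90)]
scene shaft_grip S [([226.1, 150.9], 0.53)]
scene shoulder S [([224.0, 153.7], 0.83), ([200.1, 226.9], 0.53)]
scene shaft S [([220.8, 153.2], 0.79), ([289.0, 238.4], 0.69)]
   R [([221.2, 152.3], 0.51, 283)]
scene stand S [([211.8, 171.4], 0.77), ([306.5, 224.7], 0.64), ([291.3, 239.9], 0.36)]
   R [([214.4, 168.1], 0.98, 890)]
scene nest S [([289.1, 241.7], 0.79)]
   R [([288.9, 243.8], 0.88, 855)]
scene roller_1_centre S [([309.5, 190.2], 0.46), ([215.4, 168.9], 0.27)]
   R [([309.2, 190.4], 0.69, 110), ([315.1, 222.5], 0.57, 118)]
1.2
```

View pics/topcrop.png

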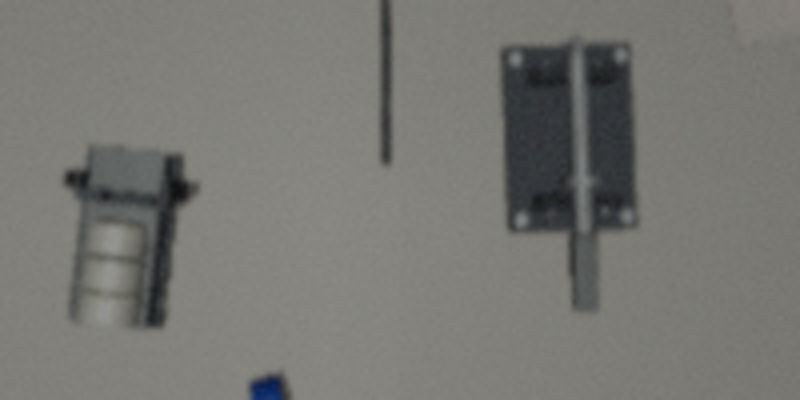

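View pics/scenecrop.png

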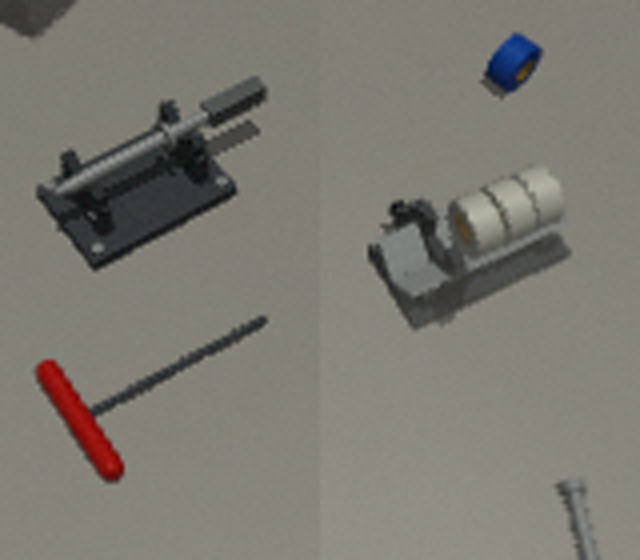

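```bash
cat > fit.py <<'E'
from h import *
from scipy.optimize import least_squares
z={n:np.load('/tmp/%s0.npz'%n) for n in('top','scene')}
box={'top':(slice(150,250),slice(170,235)),'scene':(slice(200,270),slice(260,335))}
boxs={'top':(slice(150,240),slice(300,350)),'scene':(slice(130,200),slice(180,260))}
def C(n,b):
    m=np.zeros((384,512),bool);m[b[n]]=1
    P,uv=cloud(n,z[n]['d'],m);col=z[n]['i'][uv[:,1],uv[:,0]].astype(int);return P,uv,col
for n in('top','scene'):
    P,uv,col=C(n,box); 
    w=(P[:,2]>.03)&(col.min(1)>100); 
    print(n,'bench z',np.median(P[P[:,2]<.012,2]),'roller pts',w.sum(), 'zmax',np.percentile(P[w,2],[50,90,98]))
    Q=P[w]
    f=lambda p:np.clip(np.hypot((Q[:,1]-p[0]-p[1]*(Q[:,0]-.6))*np.cos(np.arctan(p[1])),Q[:,2]-.045-(p[2] if len(p)>2 else 0))-.020,-.005,.005)
    r=least_squares(f,[Q[:,1].mean(),-.0],loss='soft_l1',f_scale=.001)
    r3=least_squares(f,[Q[:,1].mean(),-.0,0],loss='soft_l1',f_scale=.001)
    print('  rollers y@x=.6, slope',r.x,r3.x,'x range',Q[:,0].min(),Q[:,0].max(),'rms',np.sqrt((r.fun**2).mean()))
    P,uv,col=C(n,boxs); w=(P[:,2]>.044)&(P[:,2]<.07);Q=P[w];c=col[w]
    print('  stand high pts',w.sum())
    k=c.mean(1)>60;Q=Q[k]
    A=np.polyfit(Q[:,0],Q[:,1],1)
    for _ in range(5):
        e=Q[:,1]-np.polyval(A,Q[:,0]);Q2=Q[abs(e)<.010];A=np.polyfit(Q2[:,0],Q2[:,1],1)
    print('  shaft y@.6,slope',np.polyval(A,.6),A[0],'x',Q2[:,0].min(),Q2[:,0].max(),'z',np.percentile(Q2[:,2],[5,50,95]),len(Q2))
E
python3 fit.py
```

```text
top bench z 0.001364397661469896 roller pts 304 zmax [0.06208328 0.06570235 0.06719247]
  rollers y@x=.6, slope [ 0.15274208 -0.15193021] [ 0.15295653 -0.14812928 -0.00031669] x range 0.5090939572584806 0.63255108924433 rms 0.0018882245073566716
  stand high pts 485
  shaft y@.6,slope -0.17586207039469992 0.006615082644048129 x 0.5143288452598564 0.6955816627317304 z [0.05091459 0.05590384 0.0605707 ] 351
scene bench z 0.001427209176705635 roller pts 429 zmax [0.05928186 0.06504669 0.06652371]
  rollers y@x=.6, slope [ 0.15457943 -0.15910821] [ 0.15465133 -0.15897531 -0.00053411] x range 0.5126353356196862 0.6306427165372012 rms 0.0018276676982779407
  stand high pts 386
  shaft y@.6,slope -0.17303853560591265 0.013971776175853186 x 0.5118914428225034 0.6941906910947279 z [0.05028593 0.05513611 0.06005271] 214
```

```bash
cat > ov.py <<'E'
from fit import *
import sys
def ring(c,a,r,k=40):
    t=np.linspace(0,2*np.pi,k);e=np.array([-a[1],a[0],0]);return c+r*np.outer(np.cos(t),e)+r*np.outer(np.sin(t),[0,0,1])
def overlay(n,b,curves,s,name):
    im=z[n]['i'][b];im=cv2.cvtColor(im,cv2.COLOR_RGB2BGR);im=cv2.resize(im,None,fx=s,fy=s,interpolation=cv2.INTER_CUBIC);im=np.clip(im*1.3,0,255).astype('u1')
    for P,c in curves:
        q=(proj(n,P)-[b[1].start,b[0].start]+.5)*s
        cv2.polylines(im,[np.round(q).astype(int)],False,c,1)
    cv2.imwrite('pics/'+name+'.png',im)
if __name__=='__main__':
    yaw=np.arctan(-.155);a=np.array([np.cos(yaw),np.sin(yaw),0]);M=np.array([.511,.1537+.089*.155,.045])
    cs=[(ring(M+a*s,a,.02),(0,0,255) if s==0 else (0,255,0)) for s in(0,.02,.04,.06)]
    cs+=[(np.array([M-a*.02,M+a*.14]),(255,0,0))]
    for h in(.056,):
      for s in (.072,.096): cs+=[(np.array([M+a*s+[-a[1]*t,a[0]*t,.011] for t in(-.02,.02)]),(255,255,0))]
    ys=.010;b=np.array([1,ys,0])/np.hypot(1,ys);G=np.array([.538,-.1745-.062*ys,.05])
    ss=[(np.array([G-b*.025,G+b*.157]),(0,0,255))]
    e=np.array([-b[1],b[0],0])
    for s0,s1,w,h in((-.025,.025,.008,.008),(.058,.063,.012,.0),(.063,.143,.006,0)):
        ss.append((np.array([G+b*s0+e*w,G+b*s1+e*w,G+b*s1-e*w,G+b*s0-e*w,G+b*s0+e*w])+[0,0,h],(0,255,0)))
    n='top';overlay(n,(slice(180,240),slice(180,230)),cs,10,'ov_nt')
    overlay('top',(slice(155,230),slice(300,350)),ss,8,'ov_st')
    overlay('scene',(slice(205,265),slice(265,330)),cs,9,'ov_ns')
    overlay('scene',(slice(130,190),slice(185,250)),ss,9,'ov_ss')
    ims=[cv2.imread('pics/%s.png'%k) for k in('ov_nt','ov_st','ov_ns','ov_ss')]
    for nm,(i,j) in(('ovt',(0,1)),('ovs',(2,3))):
        A,B=ims[i],ims[j];H=min(A.shape[0],B.shape[0],600);cv2.imwrite('pics/%s.png'%nm,np.hstack([A[:H,:585],B[:H,:585]])[:, :1170])
E
python3 ov.py >/dev/null
```

```text
(no output)
```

View pics/ov_nt.png

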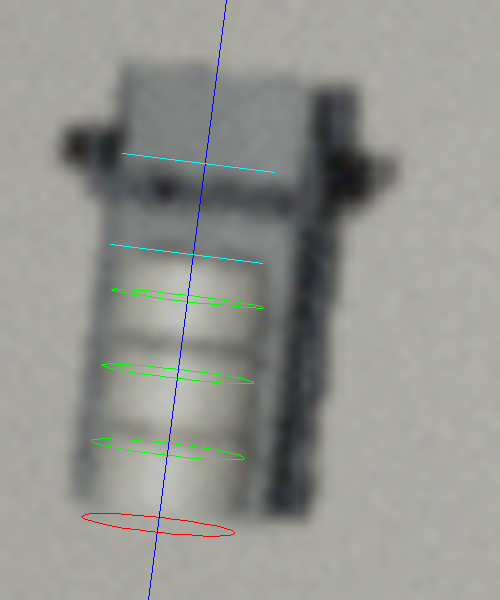

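View pics/ov_ns.png

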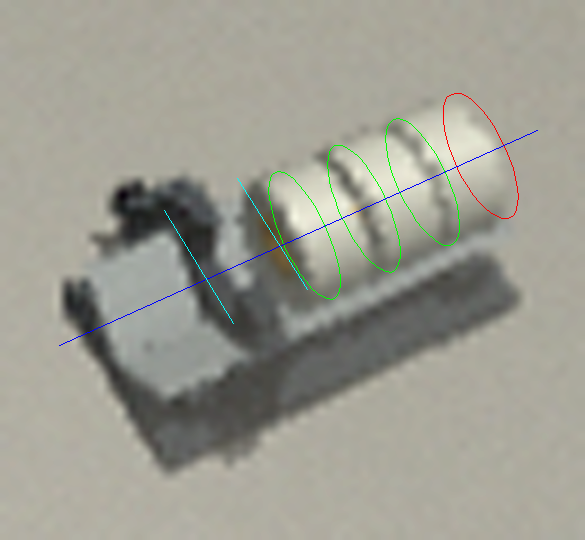

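View pics/ov_st.png

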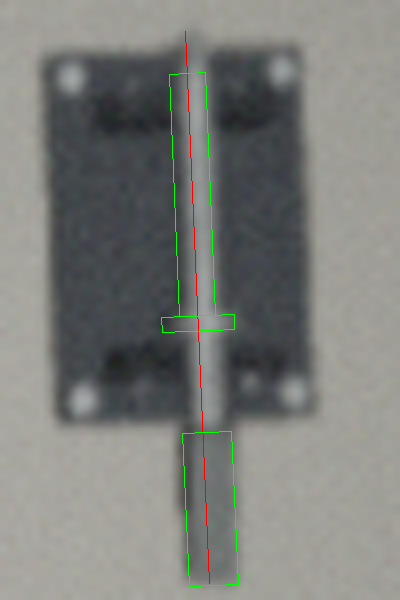

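View pics/ov_ss.png

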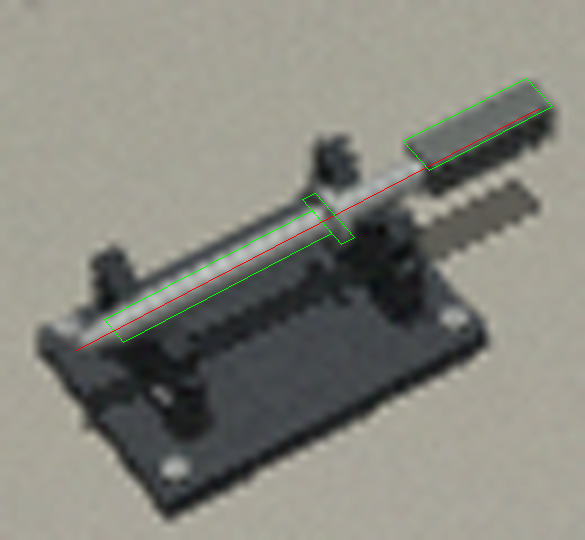

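```bash
cat > fit2.py <<'E'
from fit import *
for n in('top','scene'):
    P,uv,col=C(n,box)
    for zm,cm in((.05,90),(.053,120),(.058,100)):
        w=(P[:,2]>zm)&(col.min(1)>cm);Q=P[w]
        # keep warm-white: r-b
        f=lambda p:(np.hypot((Q[:,1]-p[0]-p[1]*(Q[:,0]-.55))*np.cos(np.arctan(p[1])),Q[:,2]-.045-p[2])-.020)
        g=lambda p:np.r_[f(p)/.002,(p[2]-.0005)/.0005]
        r=least_squares(g,[.16,-.15,0],loss='soft_l1',f_scale=1)
        cov=np.linalg.inv(r.jac.T@r.jac)
        print(n,zm,cm,w.sum(),np.round(r.x,4),np.round(np.sqrt(np.diag(cov)),4),np.round(np.percentile(Q[:,0],[0,2,98,100]),3))
    # aluminium/base: all points z in .01-.045 -> min area rect of nest footprint
    w=(P[:,2]>.006)
    r=cv2.minAreaRect((P[w,:2]*1000).astype('f4'));print('  rect',np.round(r[0],1),np.round(r[1],1),r[2])
    P,uv,col=C(n,boxs)
    w=(P[:,2]>.006)&(P[:,0]>.56);r=cv2.minAreaRect((P[w,:2]*1000).astype('f4'));print('  stand rect',np.round(r[0],1),np.round(r[1],1),r[2])
# top image edges of the white rollers / base
i=z['top']['i'].astype(float)
g=i[:,:,2]
for v in range(204,231,2):
    print(v,' '.join('%3d'%x for x in g[v,184:216]))
E
python3 fit2.py | grep -v shaft
```

```text
top bench z 0.001364397661469896 roller pts 304 zmax [0.06208328 0.06570235 0.06719247]
  rollers y@x=.6, slope [ 0.15274208 -0.15193021] [ 0.15295653 -0.14812928 -0.00031669] x range 0.5090939572584806 0.63255108924433 rms 0.0018882245073566716
  stand high pts 485
scene bench z 0.001427209176705635 roller pts 429 zmax [0.05928186 0.06504669 0.06652371]
  rollers y@x=.6, slope [ 0.15457943 -0.15910821] [ 0.15465133 -0.15897531 -0.00053411] x range 0.5126353356196862 0.6306427165372012 rms 0.0018276676982779407
  stand high pts 386
top 0.05 90 317 [ 0.1603 -0.1343 -0.0003] [0.0003 0.0138 0.0002] [0.514 0.517 0.58  0.601]
top 0.053 120 145 [ 0.1599 -0.1245 -0.0002] [0.0008 0.0391 0.0002] [0.517 0.517 0.577 0.577]
top 0.058 100 249 [ 0.1601 -0.1459 -0.0002] [0.0004 0.0202 0.0002] [0.514 0.517 0.579 0.58 ]
  rect [594.4 153.7] [175.6 269.1] 89.39948272705078
  stand rect [ 638.8 -187.9] [127.  156.2] 86.49384307861328
scene 0.05 90 307 [ 0.1616 -0.1576 -0.0002] [0.0003 0.0127 0.0002] [0.514 0.516 0.579 0.589]
scene 0.053 120 219 [ 0.1616 -0.1436 -0.    ] [0.0004 0.0182 0.0002] [0.514 0.
[... 1383 characters left out ...]
  89  76  50  41  52  65 104 122 126 127
222 123 123 119 103  84  90  94  95  99 101 107 120 128 127 120 116 113 105  96  86  74  76  84  61  32  40  54  75 111 125 127 129
224 124 125 122 103  84  88  98 112 116 121 120 125 124 123 113 105 106  94  93  81  67  74  85  61  35  51  66  82 112 126 128 125
226 123 123 118  96  88  89 103 110 123 128 133 145 143 142 132 123 114 109  99  84  70  73  75  53  40  60  71  94 114 125 127 125
228 124 125 117 100  92  99 108 118 124 130 139 145 144 138 129 124 114 107  94  82  75  88  77  45  40  55  58  81 115 124 125 128
230 121 123 121 115 109 109 113 121 126 127 130 140 137 135 127 118 113 102  95  78  77  89  70  49  45  57  64 103 121 125 123 125
```

```bash
cat > plan.py <<'E'
import sys,json,numpy as np
from rig import observe
def cur():
    o=observe();q=o['tool_rot'];x,y,z,w=q
    ang=np.arctan2(2*(x*y+z*w),1-2*(y*y+z*z));return o,np.array(o['position']),ang
def st():
    o,p,a=cur();print('t',round(o['clock'],2),'p',np.round(p*1000,1),'xang',round(np.degrees(a),2),'F',np.round(o['wrist_force'],1),'M',np.round(o['moment'],2),'gap',round(o['finger_gap']*1000,1),'J',np.round(o['joint_positions'],2))
def plan(target,ang_deg,n,r=0):
    """ang_deg: wanted world angle of tool x; tool z down assumed"""
    o,p,a=cur();d=(np.array(target)-p)*1000;da=np.arctan2(np.sin(np.radians(ang_deg)-a),np.cos(np.radians(ang_deg)-a))
    rows=[]
    for k in range(n):
        t=a+da*k/n;s=d/n
        x=np.array([np.cos(t),np.sin(t),0]);y=np.array([np.sin(t),-np.cos(t),0])
        rows.append(dict(tx=round(s@x,1),ty=round(s@y,1),tz=round(-s[2],1),twist=round(-da/n,3)))
    print(json.dumps(rows));
if __name__=='__main__':
    st()
    a=list(map(float,sys.argv[1:]))
    if a: plan(a[:3],a[3],int(a[4]))
E
python3 plan.py .550 -.1748 .13 -89.6 12
```

```text
t 1.2 p [ 269.  -591.7  231.3] xang -65.55 F [-0.8 -0.8 -0.3] M [0.03 0.01 0.04] gap 85.5 J [ 1.04  0.33  0.04  1.47 -0.01  1.34 -0.06]
[{"tx": -21.9, "ty": -35.7, "tz": 8.4, "twist": 0.035}, {"tx": -23.2, "ty": -34.9, "tz": 8.4, "twist": 0.035}, {"tx": -24.4, "ty": -34.1, "tz": 8.4, "twist": 0.035}, {"tx": -25.6, "ty": -33.2, "tz": 8.4, "twist": 0.035}, {"tx": -26.7, "ty": -32.3, "tz": 8.4, "twist": 0.035}, {"tx": -27.8, "ty": -31.3, "tz": 8.4, "twist": 0.035}, {"tx": -28.9, "ty": -30.3, "tz": 8.4, "twist": 0.035}, {"tx": -29.9, "ty": -29.3, "tz": 8.4, "twist": 0.035}, {"tx": -30.9, "ty": -28.2, "tz": 8.4, "twist": 0.035}, {"tx": -31.9, "ty": -27.1, "tz": 8.4, "twist": 0.035}, {"tx": -32.8, "ty": -26.0, "tz": 8.4, "twist": 0.035}, {"tx": -33.7, "ty": -24.8, "tz": 8.4, "twist": 0.035}]
```

Call:
apply_moves([
  {"tx": -22,"ty": -35.7,"tz": 5,"twist": 0.035},
  {"tx": -23,"ty": -35,"tz": 5,"twist": 0.035},
  {"tx": -24.5,"ty": -34,"tz": 6,"twist": 0.035},
  {"tx": -25.5,"ty": -33,"tz": 8,"twist": 0.035},
  {"tx": -26.5,"ty": -32.5,"tz": 8,"twist": 0.035},
  {"tx": -28,"ty": -31.5,"tz": 8,"twist": 0.035},
  {"tx": -29,"ty": -30.5,"tz": 8,"twist": 0.035},
  {"tx": -30,"ty": -29.5,"tz": 10,"twist": 0.035},
  {"tx": -31,"ty": -28,"tz": 10,"twist": 0.035},
  {"tx": -32,"ty": -27,"tz": 10,"twist": 0.035},
  {"tx": -33,"ty": -26,"tz": 10,"twist": 0.035},
  {"tx": -33.5,"ty": -25,"tz": 10,"twist": 0.035},
], gripper=1)

```text
clock: 2.7
position: [0.5607, -0.1688, 0.1318]
tool_rot: [-0.702, 0.712, -0.003, -0.001]
wrist_force: [0.7, -0.5, 1.0]
finger_gap: 0.0853
```

```bash
python3 plan.py .550 -.1748 .090 -89.6 4
```

```text
t 2.7 p [ 560.7 -168.8  131.8] xang -90.87 F [ 0.7 -0.5  1. ] M [ 0.01 -0.02  0.03] gap 85.3 J [ 0.41  0.29 -0.23  1.74  0.08  1.12 -1.43]
[{"tx": 1.5, "ty": 2.7, "tz": 10.4, "twist": -0.006}, {"tx": 1.5, "ty": 2.7, "tz": 10.4, "twist": -0.006}, {"tx": 1.5, "ty": 2.7, "tz": 10.4, "twist": -0.006}, {"tx": 1.5, "ty": 2.7, "tz": 10.4, "twist": -0.006}]
```

Call:
apply_moves([
  {"tx": 3,"ty": 5,"tz": 10,"twist": -0.012},
  {"tx": 2,"ty": 4,"tz": 10,"twist": -0.006},
  {"tx": 1,"ty": 2,"tz": 10,"twist": -0.006},
  {"tx": 0,"ty": 0,"tz": 6,"twist": 0},
  {"tx": 0,"ty": 0,"tz": 0,"twist": 0},
])

```text
clock: 3.32
position: [0.5495, -0.1738, 0.0933]
tool_rot: [0.711, -0.703, 0.003, 0.0]
wrist_force: [-0.6, -0.1, -0.1]
finger_gap: 0.0854
```

```bash
python3 plan.py .550 -.1748 .030 -89.6 6;python3 - <<'E'
from h import *
i,d=grab('scene');save(i[100:220,160:300],'g1',4)
E
```

```text
t 3.33 p [ 549.5 -173.8   93.3] xang -89.31 F [-0.6 -0.1 -0.1] M [ 0.04  0.01 -0.03] gap 85.4 J [ 0.42  0.31 -0.23  1.8   0.08  1.04 -1.4 ]
[{"tx": 0.2, "ty": -0.1, "tz": 10.5, "twist": 0.001}, {"tx": 0.2, "ty": -0.1, "tz": 10.5, "twist": 0.001}, {"tx": 0.2, "ty": -0.1, "tz": 10.5, "twist": 0.001}, {"tx": 0.2, "ty": -0.1, "tz": 10.5, "twist": 0.001}, {"tx": 0.2, "ty": -0.1, "tz": 10.5, "twist": 0.001}, {"tx": 0.2, "ty": -0.1, "tz": 10.5, "twist": 0.001}]
```

View pics/g1.png

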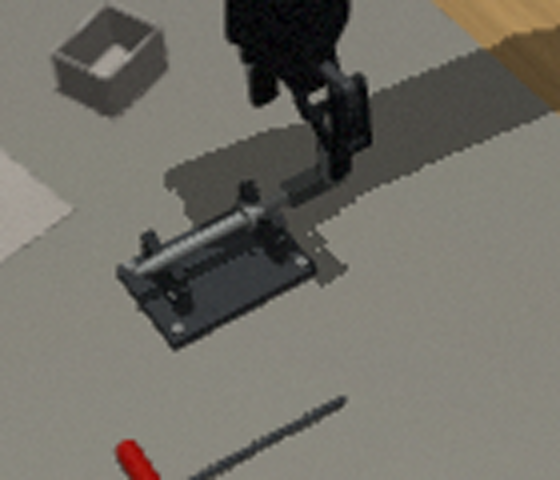

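The open fingers straddle the handle (handle at about (310,185) in the crop). I'll go down.

Call:
apply_moves([
  {"tx": 0.2,"tz": 14},
  {"tx": 0.2,"tz": 14},
  {"tx": 0.2,"tz": 14},
  {"tx": 0.2,"tz": 12},
  {"tz": 6},
  {"tz": 2},
  {"tz": 0},
])

```text
invalid input
```

```bash
python3 plan.py .550 -.1748 .030 -89.6 2
```

```text
t 3.38 p [ 549.7 -173.9   93.6] xang -89.31 F [-0.4 -0.4  0.7] M [-0.01 -0.02  0.  ] gap 85.2 J [ 0.42  0.31 -0.23  1.8   0.08  1.04 -1.4 ]
[{"tx": 0.5, "ty": -0.2, "tz": 31.8, "twist": 0.003}, {"tx": 0.5, "ty": -0.2, "tz": 31.8, "twist": 0.003}]
```

All fields seem to be required.

Call:
apply_moves([
  {"tx": 0.2,"ty": 0,"tz": 14,"twist": 0},
  {"tx": 0.2,"ty": 0,"tz": 14,"twist": 0},
  {"tx": 0.2,"ty": 0,"tz": 14,"twist": 0},
  {"tx": 0.2,"ty": 0,"tz": 12,"twist": 0},
  {"tx": 0,"ty": 0,"tz": 6,"twist": 0},
  {"tx": 0,"ty": 0,"tz": 2,"twist": 0},
  {"tx": 0,"ty": 0,"tz": 0,"twist": 0},
])

```text
clock: 4.25
position: [0.5501, -0.175, 0.027]
tool_rot: [0.711, -0.703, 0.003, 0.0]
wrist_force: [0.6, 0.3, -0.0]
finger_gap: 0.0854
```

```bash
python3 plan.py .550 -.1748 .030 -89.6 2
```

```text
t 4.25 p [ 550.1 -175.    27. ] xang -89.32 F [ 0.6  0.3 -0. ] M [-0.05  0.03  0.03] gap 85.4 J [ 0.41  0.39 -0.22  1.85  0.11  0.91 -1.42]
[{"tx": -0.1, "ty": 0.0, "tz": -1.5, "twist": 0.002}, {"tx": -0.1, "ty": 0.0, "tz": -1.5, "twist": 0.002}]
```

Call:
apply_moves([
  {"tx": 0,"ty": 0,"tz": -2,"twist": 0},
  {"tx": 0,"ty": 0,"tz": 0,"twist": 0},
  {"tx": 0,"ty": 0,"tz": 0,"twist": 0},
  {"tx": 0,"ty": 0,"tz": 0,"twist": 0},
  {"tx": 0,"ty": 0,"tz": 0,"twist": 0},
  {"tx": 0,"ty": 0,"tz": 0,"twist": 0},
  {"tx": 0,"ty": 0,"tz": 0,"twist": 0},
], gripper=-1)

```text
clock: 5.12
position: [0.551, -0.1757, 0.0307]
tool_rot: [0.711, -0.703, 0.004, -0.0]
wrist_force: [-0.5, -0.8, -0.7]
finger_gap: 0.015
```

```bash
python3 plan.py
```

```text
t 5.12 p [ 551.  -175.7   30.7] xang -89.34 F [-0.5 -0.8 -0.7] M [-0.05 -0.06 -0.03] gap 15.0 J [ 0.41  0.38 -0.22  1.85  0.11  0.92 -1.42]
```

Call:
apply_moves([
  {"tx": 0,"ty": 0,"tz": -5,"twist": 0},
  {"tx": 0,"ty": 0,"tz": -10,"twist": 0},
  {"tx": 0,"ty": 0,"tz": -20,"twist": 0},
  {"tx": 0,"ty": 0,"tz": -20,"twist": 0},
  {"tx": 0,"ty": 0,"tz": -15,"twist": 0},
  {"tx": 0,"ty": 0,"tz": 0,"twist": 0},
])

```text
clock: 5.88
position: [0.5501, -0.1747, 0.1045]
tool_rot: [0.711, -0.703, 0.003, 0.0]
wrist_force: [-0.2, -0.7, -1.2]
finger_gap: 0.0151
```

```bash
python3 plan.py .375 .187 .10 -98 12
python3 - <<'E'
from h import *
i,d=grab('scene');save(i[80:220,160:300],'g2',4);
E
```

```text
t 5.88 p [ 550.1 -174.7  104.5] xang -89.3 F [-0.2 -0.7 -1.2] M [ 0.03  0.06 -0.  ] gap 15.1 J [ 0.42  0.3  -0.23  1.79  0.08  1.06 -1.39]
[{"tx": -30.3, "ty": 14.2, "tz": 0.4, "twist": 0.013}, {"tx": -30.1, "ty": 14.6, "tz": 0.4, "twist": 0.013}, {"tx": -29.9, "ty": 15.0, "tz": 0.4, "twist": 0.013}, {"tx": -29.8, "ty": 15.4, "tz": 0.4, "twist": 0.013}, {"tx": -29.6, "ty": 15.7, "tz": 0.4, "twist": 0.013}, {"tx": -29.4, "ty": 16.1, "tz": 0.4, "twist": 0.013}, {"tx": -29.1, "ty": 16.5, "tz": 0.4, "twist": 0.013}, {"tx": -28.9, "ty": 16.8, "tz": 0.4, "twist": 0.013}, {"tx": -28.7, "ty": 17.2, "tz": 0.4, "twist": 0.013}, {"tx": -28.5, "ty": 17.6, "tz": 0.4, "twist": 0.013}, {"tx": -28.3, "ty": 17.9, "tz": 0.4, "twist": 0.013}, {"tx": -28.0, "ty": 18.3, "tz": 0.4, "twist": 0.013}]
```

View pics/g2.png

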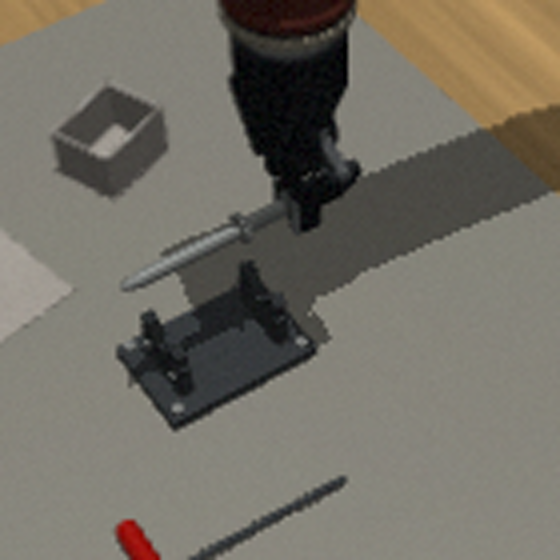

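The shaft is out and clear of the saddles, with its nose at about (125,285) in the crop. Next I'll go over to the nest.

Call:
apply_moves([
  {"tx": -30,"ty": 10,"tz": 0,"twist": 0.013},
  {"tx": -30,"ty": 12,"tz": 0,"twist": 0.013},
  {"tx": -30,"ty": 14,"tz": 0,"twist": 0.013},
  {"tx": -30,"ty": 15,"tz": 0,"twist": 0.013},
  {"tx": -30,"ty": 15,"tz": 0,"twist": 0.013},
  {"tx": -29,"ty": 16,"tz": 0,"twist": 0.013},
  {"tx": -29,"ty": 16,"tz": 0,"twist": 0.013},
  {"tx": -29,"ty": 17,"tz": 0,"twist": 0.013},
  {"tx": -28,"ty": 17,"tz": 0,"twist": 0.013},
  {"tx": -28,"ty": 17,"tz": 0,"twist": 0.013},
  {"tx": -22,"ty": 15,"tz": 0,"twist": 0.013},
  {"tx": -10,"ty": 10,"tz": 0,"twist": 0.006},
])

```text
clock: 7.42
position: [0.383, 0.1696, 0.093]
tool_rot: [-0.654, 0.756, 0.002, -0.005]
wrist_force: [0.1, -1.2, -1.6]
finger_gap: 0.0149
```

```bash
python3 plan.py .365 .187 .10 -98 3
```

```text
t 7.42 p [383.  169.6  93. ] xang -98.24 F [ 0.1 -1.2 -1.6] M [0.07 0.07 0.07] gap 14.9 J [ 0.02  0.03 -0.54  2.13  0.02  1.   -2.25]
[{"tx": -4.9, "ty": 6.8, "tz": -2.3, "twist": -0.001}, {"tx": -4.9, "ty": 6.8, "tz": -2.3, "twist": -0.001}, {"tx": -4.9, "ty": 6.8, "tz": -2.3, "twist": -0.001}]
```

Call:
apply_moves([
  {"tx": -6,"ty": 7,"tz": -2,"twist": 0},
  {"tx": -6,"ty": 7,"tz": -2,"twist": 0},
  {"tx": -4,"ty": 5,"tz": -2,"twist": 0},
  {"tx": 0,"ty": 0,"tz": 0,"twist": 0},
])

```text
clock: 7.92
position: [0.3648, 0.1887, 0.0985]
tool_rot: [-0.655, 0.756, 0.002, -0.006]
wrist_force: [0.6, 0.1, -1.6]
finger_gap: 0.0148
```

```bash
python3 plan.py .365 .187 .06 -98 3
python3 - <<'E'
from h import *
for n in('scene','top'):
    i,d=grab(n);np.savez('/tmp/%s1.npz'%n,i=i,d=d)
    save(i[140:270,230:380] if n=='scene' else i[170:290,150:290],n+'1',4)
E
```

```text
t 7.92 p [364.8 188.7  98.5] xang -98.19 F [ 0.6  0.1 -1.6] M [ 0.    0.05 -0.  ] gap 14.8 J [-0.01  0.01 -0.57  2.14  0.    1.01 -2.29]
[{"tx": 0.6, "ty": -0.1, "tz": 12.8, "twist": -0.001}, {"tx": 0.6, "ty": -0.1, "tz": 12.8, "twist": -0.001}, {"tx": 0.6, "ty": -0.1, "tz": 12.8, "twist": -0.001}]
```

View pics/scene1.png

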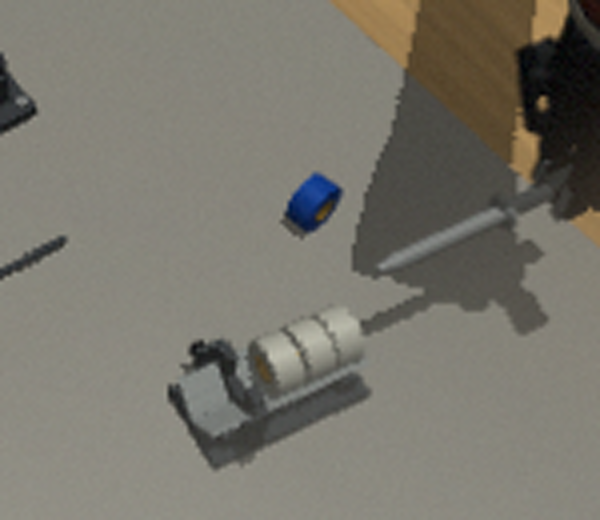

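View pics/top1.png

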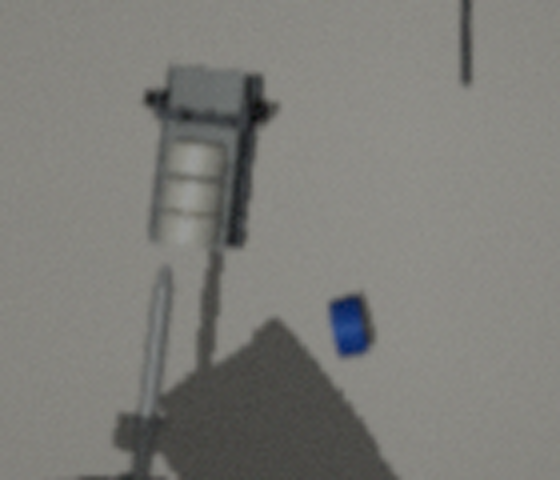

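```bash
cat > chk.py <<'E'
from h import *
from plan import cur
import sys
from scipy.spatial.transform import Rotation as R
def shaftpose(g=.012):
    o,p,a=cur();r=R.from_quat(o['tool_rot']).as_matrix()
    d=-r[:,1];G=p-r[:,2]*.019-d*g;return G,d,r
if __name__=='__main__':
    tag=sys.argv[1];G,d,r=shaftpose();print('G',G.round(4),'d',d.round(4),'toolz',r[:,2].round(4),'tip',(G+d*.157).round(4))
    e=np.array([-d[1],d[0],0])
    for n,b in(('scene',(slice(150,250),slice(270,380))),('top',(slice(190,290),slice(170,230)))):
        im=np.load('/tmp/%s%s.npz'%(n,tag))['i'];s=6
        im=cv2.resize(cv2.cvtColor(im[b],cv2.COLOR_RGB2BGR),None,fx=s,fy=s,interpolation=cv2.INTER_CUBIC);im=np.clip(im*1.3,0,255).astype('u1')
        for s0,s1,w in((0,.157,0),(.058,.063,.012),(.063,.143,.006),(.157,.1575,.002)):
            P=np.array([G+d*s0+e*w,G+d*s1+e*w,G+d*s1-e*w,G+d*s0-e*w,G+d*s0+e*w])
            q=(proj(n,P)-[b[1].start,b[0].start]+.5)*s
            cv2.polylines(im,[np.round(q).astype(int)],False,(0,0,255) if w==0 else(0,255,0),1)
        cv2.imwrite('pics/chk_%s%s.png'%(n,tag),im)
E
python3 chk.py 1
```

```text
G [0.3534 0.1902 0.1175] d [ 0.9896 -0.1432 -0.0112] toolz [-0.0121 -0.0053 -0.9999] tip [0.5087 0.1677 0.1157]
```

View pics/chk_scene1.png

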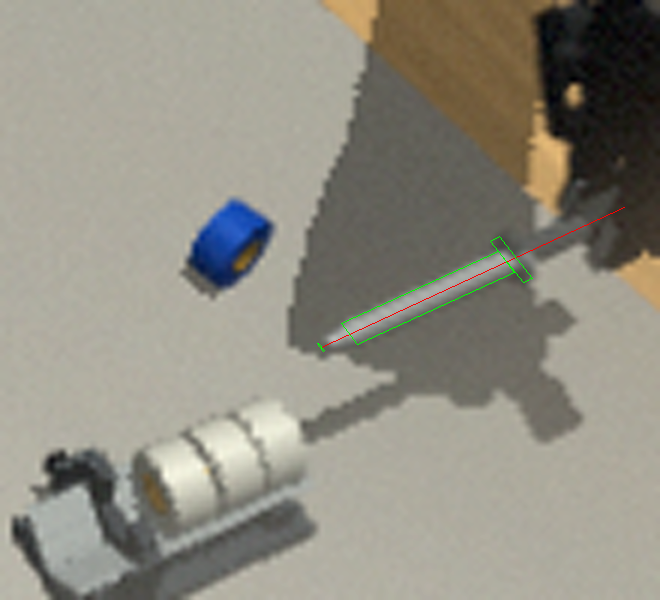

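View pics/chk_top1.png

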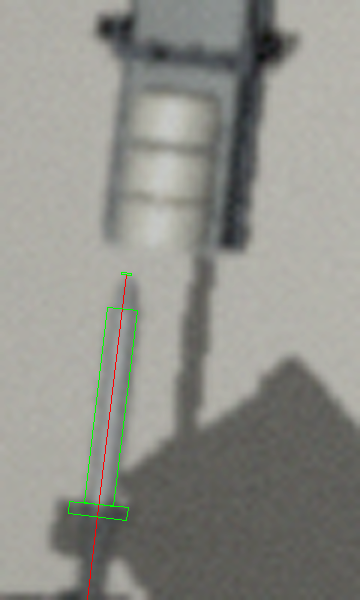

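Tip and shaft line match the predicted pose in both views, and the tip is about 4 mm short of roller 1. I'll back off a touch and lower to bore height.

Call:
apply_moves([
  {"tx": 0.5,"ty": 4,"tz": 5,"twist": 0},
  {"tx": 0,"ty": 1,"tz": 15,"twist": 0},
  {"tx": 0,"ty": 0,"tz": 15,"twist": 0},
  {"tx": 0,"ty": 0,"tz": 15,"twist": 0},
  {"tx": 0,"ty": 0,"tz": 10,"twist": 0},
  {"tx": 0,"ty": 0,"tz": 5,"twist": 0},
  {"tx": 0,"ty": 0,"tz": 0,"twist": 0},
])

```text
clock: 8.9
position: [0.3579, 0.1869, 0.0272]
tool_rot: [-0.654, 0.756, 0.003, -0.008]
wrist_force: [0.6, -1.1, -1.5]
finger_gap: 0.0151
```

```bash
python3 - <<'E'
from h import *
for n in('scene','top'):
    i,d=grab(n);np.savez('/tmp/%s2.npz'%n,i=i,d=d)
E
python3 plan.py; python3 chk.py 2
```

```text
t 9.0 p [358.3 187.1  27.8] xang -98.31 F [ 0.2  0.4 -1.8] M [ 0.02  0.08 -0.06] gap 14.7 J [-0.03  0.12 -0.57  2.21  0.08  0.85 -2.37]
G [0.3467 0.1889 0.0469] d [ 0.9894 -0.1446 -0.0132] toolz [-0.0142 -0.0057 -0.9999] tip [0.5021 0.1662 0.0449]
```

View pics/chk_scene2.png

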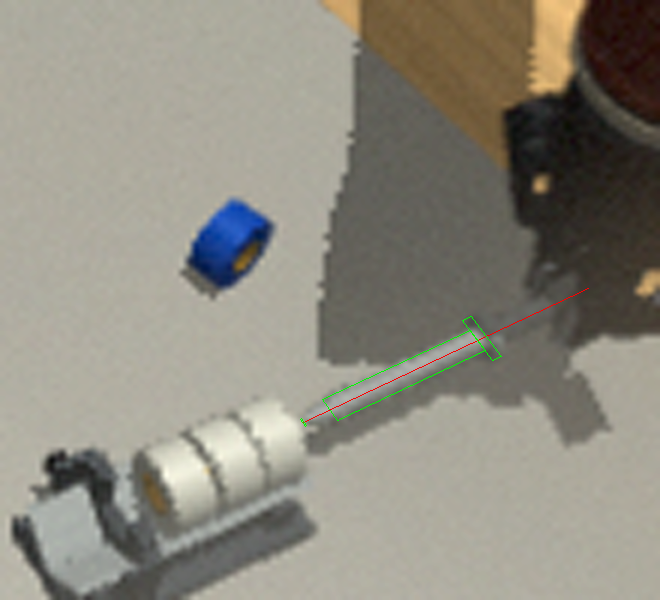

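View pics/chk_top2.png

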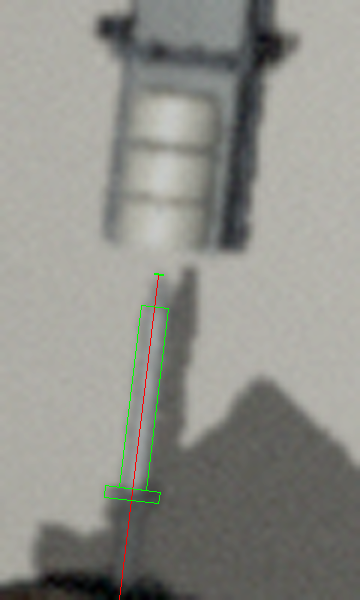

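Call:
apply_moves([
  {"tx": 0,"ty": -5,"tz": 0,"twist": 0},
  {"tx": 0,"ty": -5,"tz": 0,"twist": 0},
  {"tx": 0,"ty": -5,"tz": 0,"twist": 0},
  {"tx": 0,"ty": -5,"tz": 0,"twist": 0},
  {"tx": 0,"ty": -3,"tz": 0,"twist": 0},
])

```text
clock: 9.62
position: [0.3839, 0.1839, 0.0287]
tool_rot: [-0.654, 0.757, 0.002, -0.006]
wrist_force: [1.4, 0.3, -2.0]
finger_gap: 0.0148
```

```bash
python3 plan.py
python3 - <<'E'
from h import *
for n in('scene','top'):
    i,d=grab(n);np.savez('/tmp/%s3.npz'%n,i=i,d=d)
E
python3 chk.py 3
```

```text
t 9.62 p [383.9 183.9  28.7] xang -98.33 F [ 1.4  0.3 -2. ] M [0.07 0.09 0.02] gap 14.8 J [-0.02  0.16 -0.55  2.17  0.11  0.85 -2.36]
G [0.3722 0.1857 0.0477] d [ 0.9894 -0.1449 -0.0107] toolz [-0.0116 -0.0049 -0.9999] tip [0.5275 0.1629 0.0461]
```

View pics/chk_scene3.png

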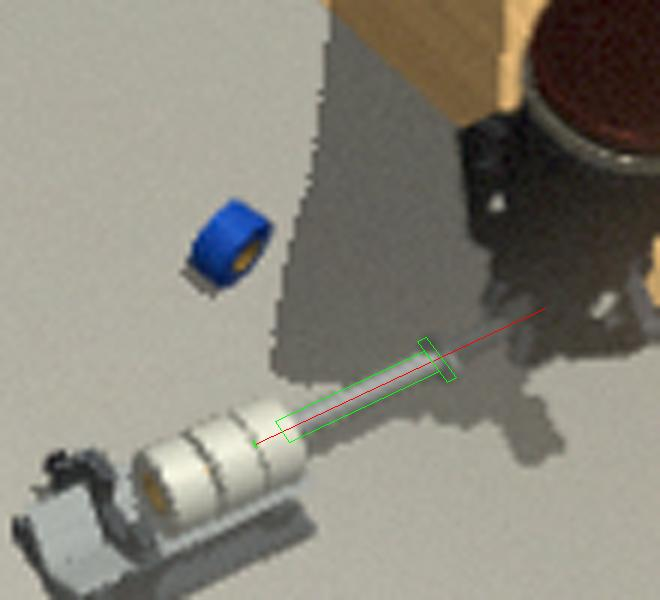

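Call:
apply_moves([
  {"tx": -1,"ty": -4,"tz": 0.5,"twist": 0},
  {"tx": 0,"ty": -4,"tz": 0,"twist": 0},
  {"tx": 0,"ty": -4,"tz": 0,"twist": 0},
  {"tx": 0,"ty": -4,"tz": 0,"twist": 0},
  {"tx": 0,"ty": 0,"tz": 0,"twist": 0},
])

```text
clock: 10.35
position: [0.4008, 0.1824, 0.0278]
tool_rot: [-0.654, 0.757, 0.002, -0.006]
wrist_force: [0.0, 0.3, -1.5]
finger_gap: 0.0147
```

```bash
python3 - <<'E'
from h import *
for n in('scene','top'):
    i,d=grab(n);np.savez('/tmp/%s3.npz'%n,i=i,d=d)
E
python3 plan.py; python3 chk.py 3
```

```text
t 10.45 p [400.5 182.4  27.8] xang -98.31 F [-0.5  0.  -2.3] M [ 0.03  0.07 -0.01] gap 14.9 J [-0.02  0.19 -0.54  2.14  0.12  0.86 -2.35]
G [0.3888 0.1843 0.0469] d [ 0.9894 -0.1447 -0.011 ] toolz [-0.0118 -0.0051 -0.9999] tip [0.5442 0.1616 0.0452]
```

View pics/chk_scene3.png

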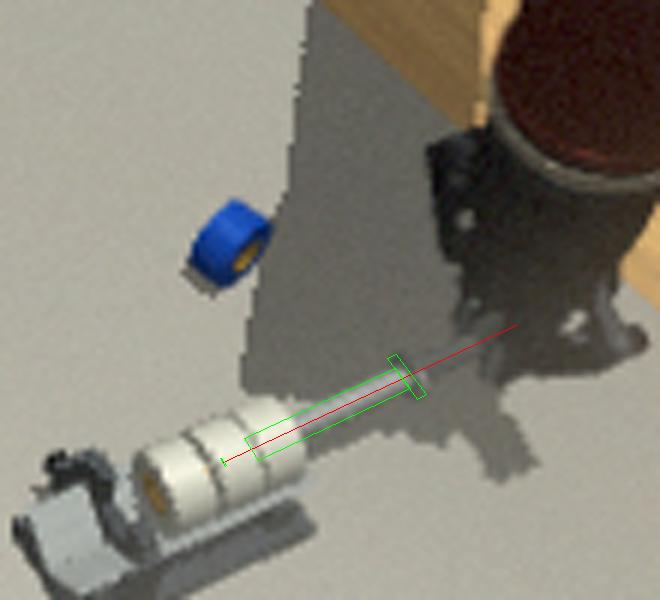

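View pics/chk_top3.png

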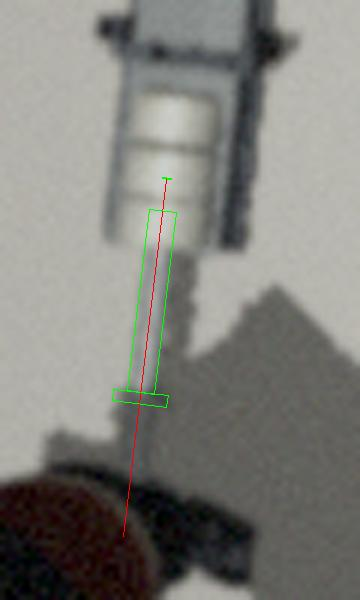

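No force and the full rod is entering roller 1, so I'll carry on through.

Call:
apply_moves([
  {"tx": 0,"ty": -4,"tz": 0,"twist": 0},
  {"tx": 0,"ty": -5,"tz": 0,"twist": 0},
  {"tx": 0,"ty": -5,"tz": 0,"twist": 0},
  {"tx": 0,"ty": -5,"tz": 0,"twist": 0},
  {"tx": 0,"ty": 0,"tz": 0,"twist": 0},
])

```text
clock: 11.08
position: [0.4207, 0.1795, 0.0276]
tool_rot: [-0.654, 0.757, 0.002, -0.006]
wrist_force: [0.9, -0.1, -1.1]
finger_gap: 0.0151
```

```bash
python3 plan.py
```

```text
t 11.07 p [420.7 179.5  27.6] xang -98.31 F [ 0.9 -0.1 -1.1] M [0.04 0.01 0.01] gap 15.1 J [-0.01  0.22 -0.53  2.1   0.14  0.87 -2.34]
```

Call:
apply_moves([
  {"tx": 0,"ty": -4,"tz": 0,"twist": 0},
  {"tx": 0,"ty": -5,"tz": 0,"twist": 0},
  {"tx": 0,"ty": -5,"tz": 0,"twist": 0},
  {"tx": 0,"ty": -5,"tz": 0,"twist": 0},
  {"tx": 0,"ty": 0,"tz": 0,"twist": 0},
])

```text
clock: 11.7
position: [0.4409, 0.1766, 0.0274]
tool_rot: [-0.654, 0.756, 0.002, -0.006]
wrist_force: [0.4, 0.4, -0.5]
finger_gap: 0.0153
```

```bash
python3 - <<'E'
from h import *
for n in('scene','top'):
    i,d=grab(n);np.savez('/tmp/%s3.npz'%n,i=i,d=d)
E
python3 plan.py; python3 chk.py 3
```

```text
t 11.8 p [440.5 176.7  27.3] xang -98.29 F [ 0.3 -0.2 -1.1] M [ 0.1  -0.   -0.01] gap 15.1 J [-0.01  0.25 -0.51  2.06  0.16  0.88 -2.32]
G [0.4288 0.1785 0.0465] d [ 0.9895 -0.1442 -0.011 ] toolz [-0.0119 -0.0052 -0.9999] tip [0.5842 0.1559 0.0447]
```

View pics/chk_scene3.png

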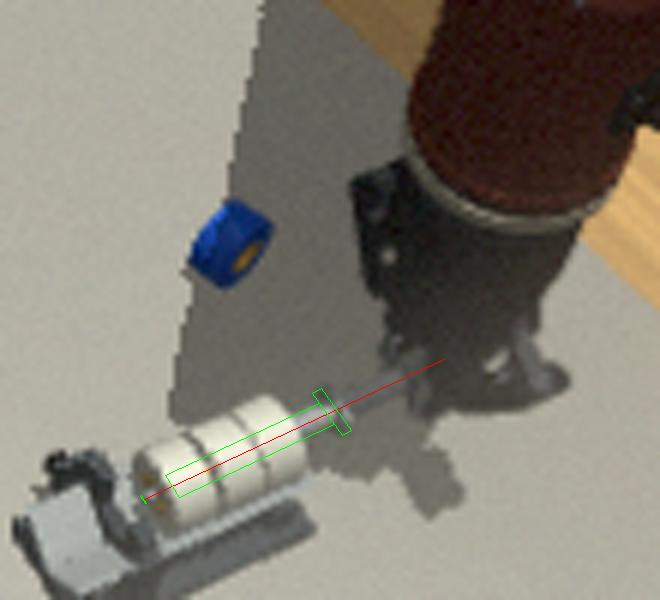

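View pics/chk_top3.png

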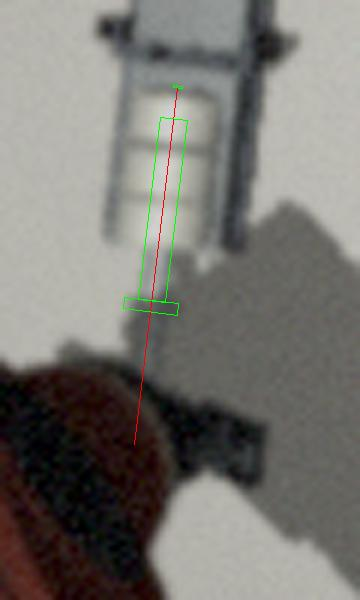

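The nose shows inside roller 3's bore at about (150,488). Continuing up to shoulder contact.

Call:
apply_moves([
  {"tx": 0,"ty": -4,"tz": 0,"twist": 0},
  {"tx": 0,"ty": -4,"tz": 0,"twist": 0},
  {"tx": 0,"ty": -4,"tz": 0,"twist": 0},
  {"tx": 0,"ty": -4,"tz": 0,"twist": 0},
  {"tx": 0,"ty": -2,"tz": 0,"twist": 0},
])

```text
clock: 12.42
position: [0.4592, 0.1739, 0.0271]
tool_rot: [-0.654, 0.756, 0.002, -0.006]
wrist_force: [0.1, -0.1, -1.1]
finger_gap: 0.0149
```

Call:
apply_moves([
  {"tx": 0,"ty": -2,"tz": 0,"twist": 0},
  {"tx": 0,"ty": -2,"tz": 0,"twist": 0},
])

```text
clock: 12.68
position: [0.4634, 0.1733, 0.027]
tool_rot: [-0.654, 0.756, 0.002, -0.006]
wrist_force: [-0.4, 0.3, -1.5]
finger_gap: 0.0152
```

```bash
python3 - <<'E'
from h import *
for n in('scene','top'):
    i,d=grab(n);np.savez('/tmp/%s3.npz'%n,i=i,d=d)
E
python3 plan.py; python3 chk.py 3
```

```text
t 12.78 p [463.5 173.3  27. ] xang -98.28 F [ 0.9  0.3 -1.8] M [0.06 0.04 0.01] gap 14.6 J [ 0.    0.29 -0.5   2.02  0.17  0.89 -2.31]
G [0.4519 0.1751 0.0462] d [ 0.9895 -0.1442 -0.011 ] toolz [-0.0119 -0.0052 -0.9999] tip [0.6073 0.1525 0.0444]
```

View pics/chk_scene3.png

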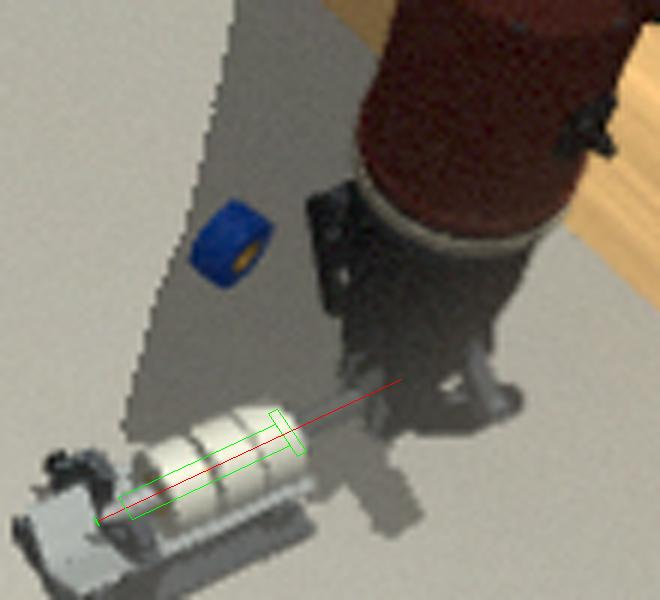

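Call:
apply_moves([
  {"tx": 0,"ty": -1.5,"tz": 0,"twist": 0},
  {"tx": 0,"ty": -1.5,"tz": 0,"twist": 0},
  {"tx": 0,"ty": -1.5,"tz": 0,"twist": 0},
])

```text
clock: 13.15
position: [0.4678, 0.1726, 0.0269]
tool_rot: [-0.654, 0.756, 0.002, -0.006]
wrist_force: [-1.9, 0.5, -1.1]
finger_gap: 0.015
```

Call:
apply_moves([
  {"tx": 0,"ty": -1.5,"tz": 0,"twist": 0},
  {"tx": 0,"ty": -1.5,"tz": 0,"twist": 0},
  {"tx": 0,"ty": -1.5,"tz": 0,"twist": 0},
])

```text
clock: 13.52
position: [0.472, 0.172, 0.0268]
tool_rot: [-0.654, 0.756, 0.002, -0.007]
wrist_force: [-2.8, -0.2, 0.2]
finger_gap: 0.0151
```

```bash
python3 - <<'E'
from h import *
for n in('scene','top'):
    i,d=grab(n);np.savez('/tmp/%s3.npz'%n,i=i,d=d)
E
python3 plan.py; python3 chk.py 3
```

```text
t 13.62 p [472.1 172.   26.8] xang -98.26 F [-1.7  1.1 -0.8] M [0.07 0.24 0.01] gap 15.0 J [ 0.    0.3  -0.49  2.    0.18  0.9  -2.3 ]
G [0.4605 0.1738 0.0459] d [ 0.9895 -0.1437 -0.0123] toolz [-0.0132 -0.0056 -0.9999] tip [0.6159 0.1513 0.044 ]
```

View pics/chk_top3.png

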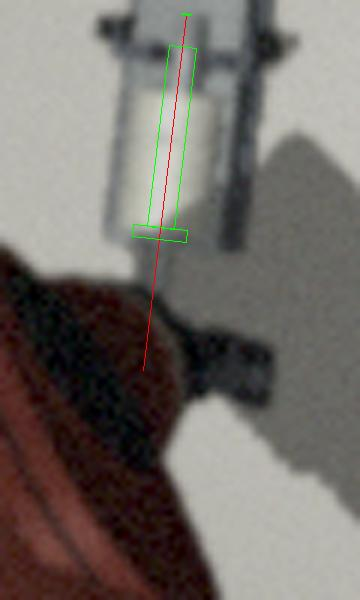

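View pics/chk_scene3.png

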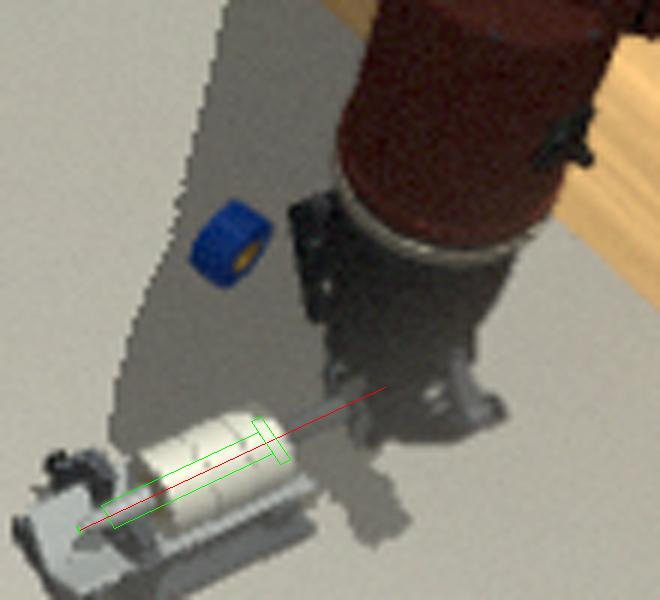

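The rollers are nearly closed up and the nose is through the fork slot. Continuing gently.

Call:
apply_moves([
  {"tx": 0,"ty": -1.5,"tz": 0,"twist": 0},
  {"tx": 0,"ty": -1.5,"tz": 0,"twist": 0},
])

```text
clock: 13.88
position: [0.475, 0.1716, 0.0267]
tool_rot: [-0.654, 0.756, 0.002, -0.007]
wrist_force: [-2.7, 0.3, 0.7]
finger_gap: 0.0149
```

Call:
apply_moves([
  {"tx": 0,"ty": -1.2,"tz": 0,"twist": 0},
  {"tx": 0,"ty": -1.2,"tz": 0,"twist": 0},
])

```text
clock: 14.12
position: [0.4773, 0.1713, 0.0267]
tool_rot: [-0.654, 0.756, 0.002, -0.007]
wrist_force: [-3.0, 1.6, 1.2]
finger_gap: 0.0154
```

Call:
apply_moves([
  {"tx": 0,"ty": -1.2,"tz": 0,"twist": 0},
  {"tx": 0,"ty": -1.2,"tz": 0,"twist": 0},
])

```text
clock: 14.38
position: [0.4798, 0.1709, 0.0266]
tool_rot: [-0.654, 0.756, 0.002, -0.007]
wrist_force: [-3.0, 0.1, 1.6]
finger_gap: 0.0147
```

```bash
python3 plan.py
```

```text
t 14.38 p [479.8 170.9  26.6] xang -98.24 F [-3.   0.1  1.6] M [ 0.08  0.59 -0.  ] gap 14.7 J [ 0.    0.31 -0.49  1.98  0.18  0.9  -2.3 ]
```

Call:
apply_moves([
  {"tx": 0,"ty": 0,"tz": -0.8,"twist": 0},
  {"tx": 0,"ty": -1,"tz": 0,"twist": 0},
])

```text
clock: 14.62
position: [0.4813, 0.1706, 0.0274]
tool_rot: [-0.654, 0.756, 0.002, -0.007]
wrist_force: [-0.9, -0.1, -2.0]
finger_gap: 0.0146
```

Call:
apply_moves([
  {"tx": 0,"ty": -1,"tz": 0,"twist": 0},
  {"tx": 0,"ty": -1,"tz": 0,"twist": 0},
])

```text
clock: 14.88
position: [0.4837, 0.1702, 0.0273]
tool_rot: [-0.654, 0.756, 0.002, -0.007]
wrist_force: [-0.4, 0.0, -1.7]
finger_gap: 0.0152
```

```bash
python3 - <<'E'
from h import *
for n in('scene','top'):
    i,d=grab(n);np.savez('/tmp/%s3.npz'%n,i=i,d=d)
E
python3 plan.py; python3 chk.py 3
```

```text
t 14.97 p [483.6 170.2  27.3] xang -98.27 F [-0.1 -0.3 -1.8] M [ 0.05  0.18 -0.01] gap 15.0 J [ 0.    0.32 -0.49  1.98  0.19  0.91 -2.29]
G [0.472  0.172  0.0464] d [ 0.9895 -0.1439 -0.0122] toolz [-0.0132 -0.0057 -0.9999] tip [0.6274 0.1494 0.0445]
```

View pics/chk_top3.png

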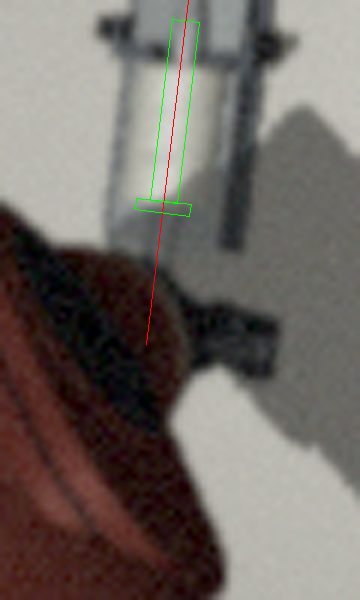

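View pics/chk_scene3.png

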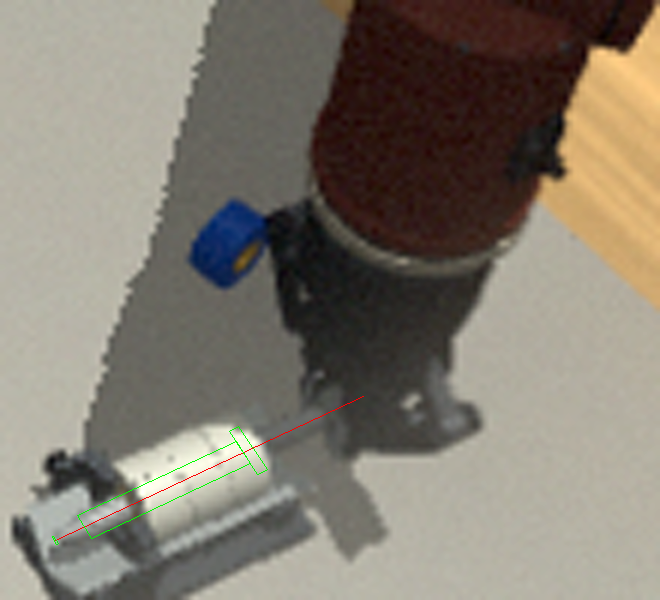

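Call:
apply_moves([
  {"tx": 0,"ty": -0.8,"tz": 0,"twist": 0},
])

```text
clock: 15.1
position: [0.4838, 0.1701, 0.0271]
tool_rot: [-0.654, 0.756, 0.003, -0.007]
wrist_force: [-5.5, 1.2, 0.6]
finger_gap: 0.0148
```

Call:
apply_moves([
  {"tx": 0,"ty": -0.8,"tz": 0,"twist": 0},
])

```text
clock: 15.22
position: [0.4837, 0.1702, 0.027]
tool_rot: [-0.654, 0.756, 0.003, -0.008]
wrist_force: [-6.0, 0.2, 1.9]
finger_gap: 0.0152
```

Call:
apply_moves([
  {"tx": 0,"ty": -0.8,"tz": 0,"twist": 0},
])

```text
clock: 15.35
position: [0.4837, 0.1702, 0.0269]
tool_rot: [-0.655, 0.756, 0.003, -0.009]
wrist_force: [-7.1, 0.8, 2.6]
finger_gap: 0.0153
```

Call:
apply_moves([
  {"tx": 0,"ty": -0.8,"tz": 0,"twist": 0},
])

```text
clock: 15.48
position: [0.4837, 0.1701, 0.0269]
tool_rot: [-0.655, 0.756, 0.004, -0.009]
wrist_force: [-5.5, 0.2, 2.5]
finger_gap: 0.0151
```

```bash
python3 plan.py
```

```text
t 15.47 p [483.7 170.1  26.9] xang -98.19 F [-5.5  0.2  2.5] M [ 0.05  1.09 -0.08] gap 15.1 J [ 0.    0.32 -0.49  1.97  0.19  0.91 -2.29]
```

The stop is felt at x = 0.4837 with about 6 N. I'll bring it to about 10 N, easing up the downward bearing.

Call:
apply_moves([
  {"tx": 0,"ty": -1.2,"tz": -0.6,"twist": 0},
])

```text
clock: 15.6
position: [0.4837, 0.1701, 0.0272]
tool_rot: [-0.655, 0.756, 0.004, -0.01]
wrist_force: [-6.6, 0.9, -0.5]
finger_gap: 0.0152
```

```bash
python3 plan.py
```

```text
t 15.6 p [483.7 170.1  27.2] xang -98.16 F [-6.6  0.9 -0.5] M [ 0.17  1.32 -0.03] gap 15.2 J [ 0.    0.32 -0.49  1.97  0.19  0.91 -2.29]
```

Call:
apply_moves([
  {"tx": 0,"ty": -1.8,"tz": -0.3,"twist": 0},
])

```text
clock: 15.72
position: [0.4837, 0.17, 0.027]
tool_rot: [-0.655, 0.755, 0.005, -0.012]
wrist_force: [-10.2, 1.0, 2.7]
finger_gap: 0.015
```

Call:
apply_moves([
  {"tx": 0,"ty": -1.8,"tz": -0.3,"twist": 0},
])

```text
clock: 15.85
position: [0.4836, 0.17, 0.027]
tool_rot: [-0.655, 0.755, 0.006, -0.013]
wrist_force: [-10.5, 0.4, 5.0]
finger_gap: 0.015
```

```bash
python3 plan.py
```

```text
t 15.85 p [483.6 170.   27. ] xang -98.07 F [-10.5   0.4   5. ] M [ 0.07  1.75 -0.07] gap 15.0 J [ 0.    0.33 -0.49  1.96  0.19  0.92 -2.29]
```

Firmly closed: 10.5 N axial held, with no further travel. I'll relax the push and check the stack.

Call:
apply_moves([
  {"tx": 0,"ty": 0,"tz": 0,"twist": 0},
])

```text
clock: 15.98
position: [0.4835, 0.1701, 0.0271]
tool_rot: [-0.656, 0.755, 0.006, -0.013]
wrist_force: [-0.4, -0.9, 1.6]
finger_gap: 0.0152
```

```bash
python3 - <<'E'
from h import *
for n in('scene','top'):
    i,d=grab(n);np.savez('/tmp/%s4.npz'%n,i=i,d=d)
E
python3 plan.py; python3 chk.py 4
```

```text
t 16.07 p [483.5 170.   27.1] xang -98.06 F [-4.   0.   1.6] M [-0.02  0.62 -0.02] gap 15.0 J [ 0.    0.33 -0.49  1.96  0.19  0.92 -2.29]
G [0.4721 0.1719 0.0464] d [ 0.9898 -0.1404 -0.0259] toolz [-0.0274 -0.0089 -0.9996] tip [0.6275 0.1498 0.0423]
```

View pics/chk_scene4.png

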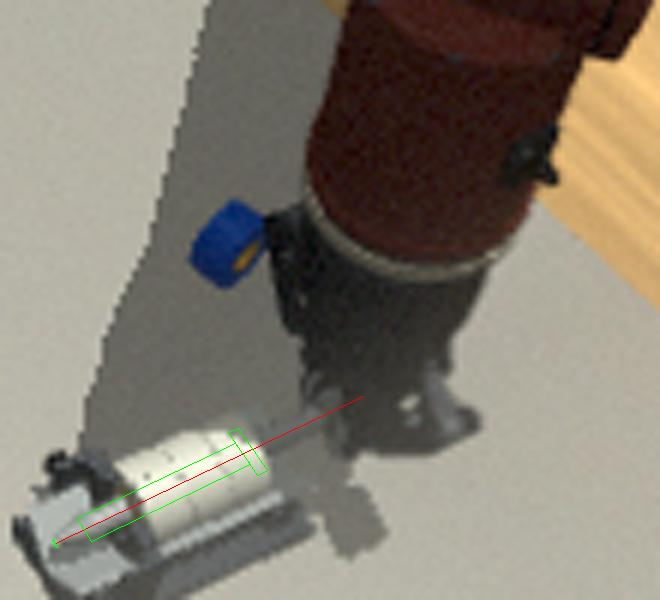

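View pics/chk_top4.png

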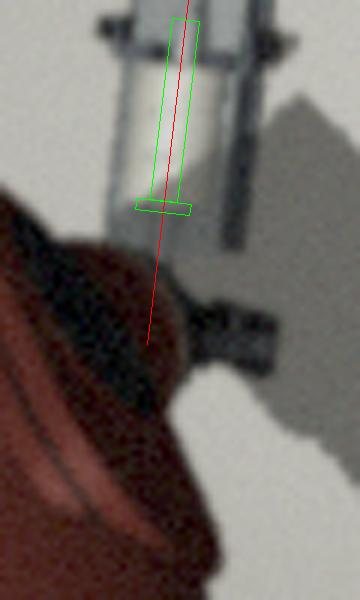

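Call:
apply_moves([
  {"tx": 0,"ty": 0.3,"tz": -0.3,"twist": 0},
  {"tx": 0,"ty": 0,"tz": -0.8,"twist": 0},
])

```text
clock: 16.32
position: [0.4834, 0.17, 0.0282]
tool_rot: [-0.656, 0.755, 0.006, -0.013]
wrist_force: [-2.6, 0.8, -0.9]
finger_gap: 0.0152
```

```bash
python3 plan.py
```

```text
t 16.32 p [483.4 170.   28.2] xang -98.06 F [-2.6  0.8 -0.9] M [0.04 0.54 0.09] gap 15.2 J [ 0.    0.33 -0.49  1.96  0.18  0.92 -2.29]
```

Call:
apply_moves([
  {"tx": 0,"ty": 0,"tz": -1,"twist": 0},
  {"tx": 0,"ty": 0,"tz": -1.5,"twist": 0},
  {"tx": 0,"ty": 0,"tz": -2,"twist": 0},
])

```text
clock: 16.7
position: [0.4832, 0.1698, 0.0324]
tool_rot: [-0.655, 0.755, 0.006, -0.013]
wrist_force: [-0.9, -0.3, -2.3]
finger_gap: 0.015
```

```bash
python3 - <<'E'
from h import *
for n in('scene','top'):
    i,d=grab(n);np.savez('/tmp/%s4.npz'%n,i=i,d=d)
E
python3 plan.py; python3 chk.py 4
```

```text
t 16.8 p [483.3 169.8  32.5] xang -98.09 F [-1.9  0.3 -2.8] M [ 0.09  0.45 -0.02] gap 14.9 J [ 0.01  0.32 -0.49  1.96  0.18  0.93 -2.28]
G [0.4719 0.1717 0.0519] d [ 0.9897 -0.1409 -0.0264] toolz [-0.0279 -0.0089 -0.9996] tip [0.6273 0.1495 0.0477]
```

View pics/chk_scene4.png

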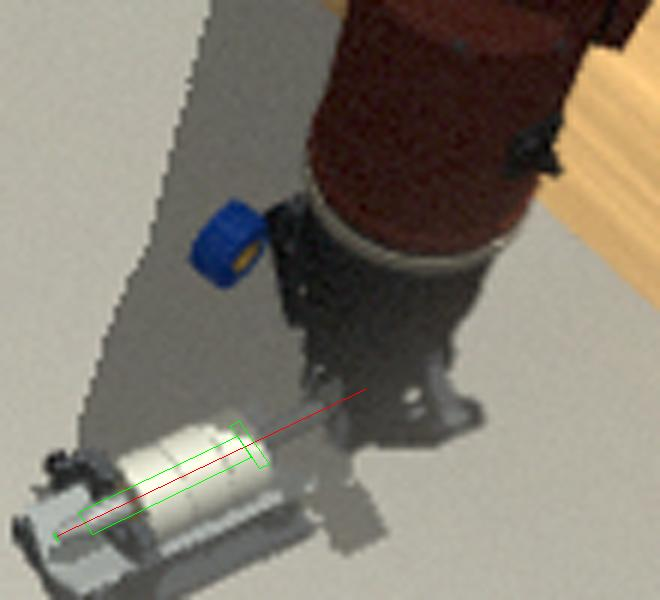

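The rollers rise with the shaft (Fz −2.8 N, including their weight). Lifting clear.

Call:
apply_moves([
  {"tx": 0,"ty": 0,"tz": -3,"twist": 0},
  {"tx": 0,"ty": 0,"tz": -4,"twist": 0},
  {"tx": 0,"ty": 0,"tz": -5,"twist": 0},
  {"tx": 0,"ty": 0,"tz": -6,"twist": 0},
  {"tx": 0,"ty": 0,"tz": -6,"twist": 0},
  {"tx": 0,"ty": 0,"tz": -6,"twist": 0},
])

```text
clock: 17.55
position: [0.4848, 0.1701, 0.0649]
tool_rot: [-0.655, 0.755, 0.005, -0.013]
wrist_force: [0.7, 0.1, -3.5]
finger_gap: 0.0151
```

```bash
python3 - <<'E'
from h import *
for n in('scene','top'):
    i,d=grab(n);np.savez('/tmp/%s4.npz'%n,i=i,d=d)
E
python3 plan.py; python3 chk.py 4
```

```text
t 17.65 p [485.3 170.3  65.3] xang -98.1 F [ 0.3  0.2 -1.6] M [ 0.05  0.13 -0.01] gap 15.0 J [ 0.02  0.28 -0.5   1.93  0.15  1.   -2.26]
G [0.4739 0.1721 0.0845] d [ 0.9897 -0.1411 -0.0241] toolz [-0.0255 -0.0083 -0.9996] tip [0.6293 0.1499 0.0808]
```

View pics/chk_scene4.png

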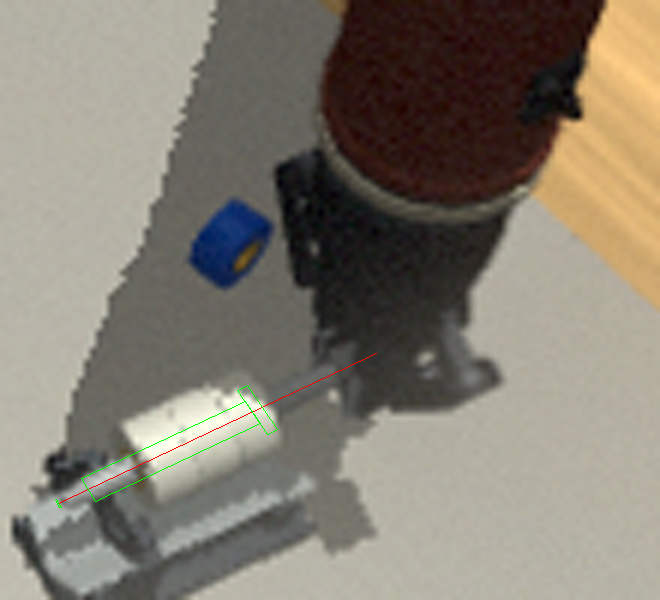

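Call:
apply_moves([
  {"tx": 0,"ty": 0,"tz": -8,"twist": 0},
  {"tx": 0,"ty": 0,"tz": -12,"twist": 0},
  {"tx": 0,"ty": 0,"tz": -14,"twist": 0},
  {"tx": 0,"ty": 0,"tz": -10,"twist": 0},
  {"tx": 0,"ty": 0,"tz": -4,"twist": 0},
])

```text
clock: 18.27
position: [0.4868, 0.1707, 0.117]
tool_rot: [-0.655, 0.755, 0.005, -0.012]
wrist_force: [-0.5, 0.1, -2.8]
finger_gap: 0.0151
```

```bash
python3 plan.py .551 -.1757 .11 -89.34 16
python3 - <<'E'
from h import *
z=np.load('/tmp/top0.npz');i=z['i'].astype(int).mean(2)
for u in(309,334):
    print(u,[ (v,int(i[v,u])) for v in list(range(156,166))+list(range(202,213))])
for u,vs in((309,(161,207.5)),(334,(161,207.5))):
    print(onplane('top',[(u,v) for v in vs],.012))
print(proj('top',[[.601,-.175,.012]]))
E
```

```text
t 18.27 p [486.8 170.7 117. ] xang -98.1 F [-0.5  0.1 -2.8] M [ 0.06  0.09 -0.01] gap 15.1 J [ 0.03  0.22 -0.51  1.88  0.11  1.1  -2.23]
[{"tx": 20.9, "ty": -7.0, "tz": 0.4, "twist": -0.01}, {"tx": 20.9, "ty": -6.8, "tz": 0.4, "twist": -0.01}, {"tx": 21.0, "ty": -6.6, "tz": 0.4, "twist": -0.01}, {"tx": 21.1, "ty": -6.4, "tz": 0.4, "twist": -0.01}, {"tx": 21.1, "ty": -6.2, "tz": 0.4, "twist": -0.01}, {"tx": 21.2, "ty": -6.0, "tz": 0.4, "twist": -0.01}, {"tx": 21.2, "ty": -5.8, "tz": 0.4, "twist": -0.01}, {"tx": 21.3, "ty": -5.6, "tz": 0.4, "twist": -0.01}, {"tx": 21.3, "ty": -5.4, "tz": 0.4, "twist": -0.01}, {"tx": 21.4, "ty": -5.2, "tz": 0.4, "twist": -0.01}, {"tx": 21.4, "ty": -5.0, "tz": 0.4, "twist": -0.01}, {"tx": 21.5, "ty": -4.8, "tz": 0.4, "twist": -0.01}, {"tx": 21.5, "ty": -4.6, "tz": 0.4, "twist": -0.01}, {"tx": 21.6, "ty": -4.4, "tz": 0.4, "twist": -0.01}, {"tx": 21.6, "ty": -4.2, "tz": 0.4, "twist": -0.01}, {"tx": 21.7, "ty": -4.0, "tz": 0.4, "twist": -0.01}]
309 [(156, 122), (157, 123), (158, 124), (159, 122), (160, 117), (161, 94), (162, 83), (163, 103), (164, 118), (165, 115), (202, 61), (203, 90), (204, 111), (205, 115), (206, 101), (207, 85), (208, 106), (209, 122), (210, 123), (211, 127), (212, 123)]
334 [(156, 118), (157, 118), (158, 120), (159, 117), (160, 99), (161, 82), (162, 96), (163, 109), (164, 105), (165, 84), (202, 53), (203, 70), (204, 65), (205, 60), (206, 65), (207, 89), (208, 111), (209, 123), (210, 122), (211, 124), (212, 123)]
[[ 0.69277381 -0.14250566  0.012     ]
 [ 0.56575767 -0.13837268  0.012     ]]
[[ 0.6908514  -0.21103606  0.012     ]
 [ 0.5637299  -0.2066828   0.012     ]]
[[321.9725467  194.18909109]]
```

Call:
apply_moves([
  {"tx": 5,"ty": -1,"tz": 0,"twist": 0},
  {"tx": 12,"ty": -3,"tz": 0,"twist": -0.005},
  {"tx": 20,"ty": -5,"tz": 0,"twist": -0.01},
  {"tx": 26,"ty": -7,"tz": 0,"twist": -0.01},
  {"tx": 28,"ty": -8,"tz": 0,"twist": -0.012},
  {"tx": 28,"ty": -8,"tz": 0,"twist": -0.012},
  {"tx": 28,"ty": -8,"tz": 0,"twist": -0.012},
  {"tx": 28,"ty": -8,"tz": 0,"twist": -0.012},
  {"tx": 28,"ty": -8,"tz": 0,"twist": -0.012},
  {"tx": 28,"ty": -7,"tz": 0,"twist": -0.012},
  {"tx": 26,"ty": -6,"tz": 0,"twist": -0.01},
  {"tx": 22,"ty": -5,"tz": 0,"twist": -0.01},
])

```text
clock: 19.77
position: [0.532, -0.1324, 0.1131]
tool_rot: [-0.699, 0.715, 0.008, -0.016]
wrist_force: [0.5, 0.4, -2.7]
finger_gap: 0.0152
```

```bash
python3 plan.py .551 -.1757 .11 -89.34 6
```

```text
t 19.77 p [ 532.  -132.4  113.1] xang -91.24 F [ 0.5  0.4 -2.7] M [ 0.01  0.12 -0.01] gap 15.2 J [ 0.42  0.26 -0.3   1.82  0.1   1.11 -1.52]
[{"tx": 7.1, "ty": -3.3, "tz": 0.5, "twist": -0.006}, {"tx": 7.2, "ty": -3.3, "tz": 0.5, "twist": -0.006}, {"tx": 7.2, "ty": -3.2, "tz": 0.5, "twist": -0.006}, {"tx": 7.2, "ty": -3.2, "tz": 0.5, "twist": -0.006}, {"tx": 7.2, "ty": -3.2, "tz": 0.5, "twist": -0.006}, {"tx": 7.2, "ty": -3.1, "tz": 0.5, "twist": -0.006}]
```

Call:
apply_moves([
  {"tx": 15,"ty": -4,"tz": 0,"twist": -0.008},
  {"tx": 11,"ty": -4,"tz": 0,"twist": -0.008},
  {"tx": 7,"ty": -4,"tz": 0,"twist": -0.006},
  {"tx": 3,"ty": -3,"tz": 0,"twist": -0.005},
  {"tx": 0,"ty": -2,"tz": 0,"twist": 0},
  {"tx": 0,"ty": 0,"tz": 0,"twist": 0},
])

```text
clock: 20.52
position: [0.5483, -0.1711, 0.1117]
tool_rot: [0.709, -0.705, -0.01, 0.016]
wrist_force: [-0.6, -1.1, -3.2]
finger_gap: 0.015
```

```bash
python3 plan.py .551 -.1757 .07 -89.34 4
sed -i "s/slice(150,250),slice(270,380)/slice(*B[0]),slice(*B[1])/;s/slice(190,290),slice(170,230)/slice(*B[2]),slice(*B[3])/;s/tag=sys.argv\[1\];/tag=sys.argv[1];B=eval(sys.argv[2]);/" chk.py
python3 - <<'E'
from h import *
for n in('scene','top'):
    i,d=grab(n);np.savez('/tmp/%s5.npz'%n,i=i,d=d)
E
python3 chk.py 5 '((110,200),(170,270),(140,240),(290,360))'
```

```text
t 20.52 p [ 548.3 -171.1  111.7] xang -89.64 F [-0.6 -1.1 -3.2] M [0.04 0.09 0.08] gap 15.0 J [ 0.45  0.31 -0.28  1.75  0.11  1.12 -1.44]
[{"tx": 1.1, "ty": -0.7, "tz": 10.4, "twist": -0.001}, {"tx": 1.1, "ty": -0.7, "tz": 10.4, "twist": -0.001}, {"tx": 1.1, "ty": -0.7, "tz": 10.4, "twist": -0.001}, {"tx": 1.1, "ty": -0.7, "tz": 10.4, "twist": -0.001}]
G [ 0.5369 -0.1711  0.1311] d [ 0.9993  0.0058 -0.0368] toolz [-0.0367 -0.0096 -0.9993] tip [ 0.6937 -0.1702  0.1253]
```

View pics/chk_scene5.png

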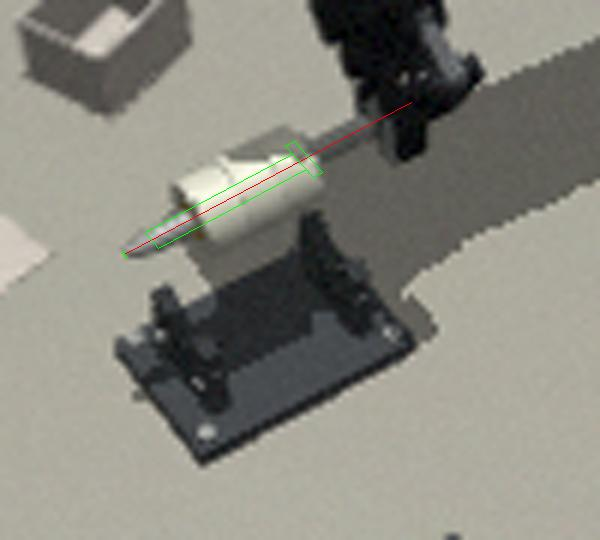

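View pics/chk_top5.png

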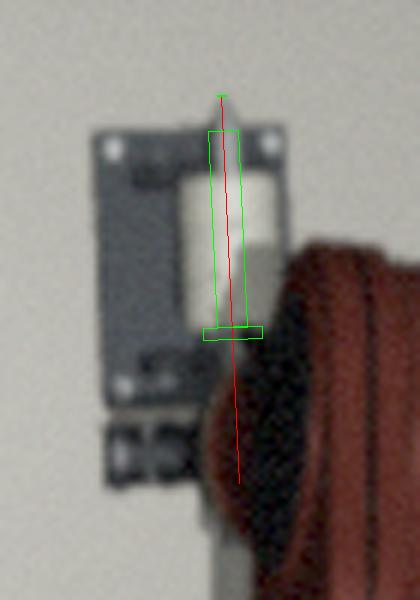

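The stack is still closed and over the stand. The tool has tilted about 2° nose down, so the front saddle should touch first and I'll let it level the shaft. Lowering.

Call:
apply_moves([
  {"tx": 1.5,"ty": -1,"tz": 4,"twist": -0.002},
  {"tx": 1.5,"ty": -1,"tz": 10,"twist": -0.002},
  {"tx": 1,"ty": -1,"tz": 12,"twist": -0.001},
  {"tx": 0,"ty": 0,"tz": 12,"twist": 0},
  {"tx": 0,"ty": 0,"tz": 8,"twist": 0},
  {"tx": 0,"ty": 0,"tz": 4,"twist": 0},
  {"tx": 0,"ty": 0,"tz": 0,"twist": 0},
])

```text
clock: 21.5
position: [0.5485, -0.1755, 0.057]
tool_rot: [0.711, -0.703, -0.011, 0.017]
wrist_force: [0.1, -0.1, -3.0]
finger_gap: 0.0148
```

```bash
python3 plan.py .551 -.1754 .036 -89.34 5
```

```text
t 21.5 p [ 548.5 -175.5   57. ] xang -89.32 F [ 0.1 -0.1 -3. ] M [0.04 0.16 0.03] gap 14.8 J [ 0.45  0.38 -0.28  1.79  0.14  1.02 -1.44]
[{"tx": -0.0, "ty": -0.5, "tz": 4.2, "twist": 0.0}, {"tx": -0.0, "ty": -0.5, "tz": 4.2, "twist": 0.0}, {"tx": -0.0, "ty": -0.5, "tz": 4.2, "twist": 0.0}, {"tx": -0.0, "ty": -0.5, "tz": 4.2, "twist": 0.0}, {"tx": -0.0, "ty": -0.5, "tz": 4.2, "twist": 0.0}]
```

Call:
apply_moves([
  {"tx": 0,"ty": -1.2,"tz": 5,"twist": 0},
  {"tx": 0,"ty": -1.2,"tz": 5,"twist": 0},
  {"tx": 0,"ty": -0.7,"tz": 4,"twist": 0},
  {"tx": 0,"ty": -0.5,"tz": 2,"twist": 0},
  {"tx": 0,"ty": 0,"tz": 0,"twist": 0},
])

```text
clock: 22.12
position: [0.5524, -0.1757, 0.0405]
tool_rot: [0.711, -0.703, -0.01, 0.016]
wrist_force: [0.0, 0.7, -2.1]
finger_gap: 0.0156
```

```bash
python3 plan.py .551 -.1754 .036 -89.34 5
python3 - <<'E'
from h import *
for n in('scene','top'):
    i,d=grab(n);np.savez('/tmp/%s5.npz'%n,i=i,d=d)
E
python3 chk.py 5 '((110,200),(170,270),(140,240),(290,360))'
```

```text
t 22.12 p [ 552.4 -175.7   40.5] xang -89.32 F [ 0.   0.7 -2.1] M [0.02 0.12 0.  ] gap 15.6 J [ 0.45  0.4  -0.27  1.8   0.15  0.99 -1.45]
[{"tx": -0.1, "ty": 0.3, "tz": 0.9, "twist": 0.0}, {"tx": -0.1, "ty": 0.3, "tz": 0.9, "twist": 0.0}, {"tx": -0.1, "ty": 0.3, "tz": 0.9, "twist": 0.0}, {"tx": -0.1, "ty": 0.3, "tz": 0.9, "twist": 0.0}, {"tx": -0.1, "ty": 0.3, "tz": 0.9, "twist": 0.0}]
G [ 0.5412 -0.1757  0.0602] d [ 0.9993  0.0115 -0.0369] toolz [-0.0368 -0.0095 -0.9993] tip [ 0.698  -0.1739  0.0544]
```

View pics/chk_scene5.png

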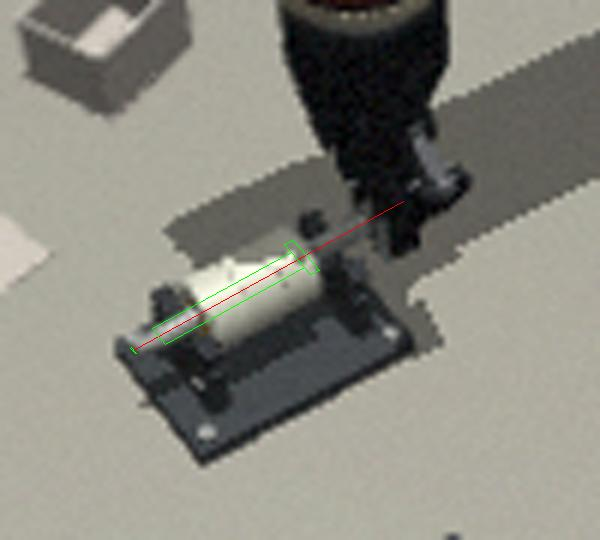

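View pics/chk_top5.png

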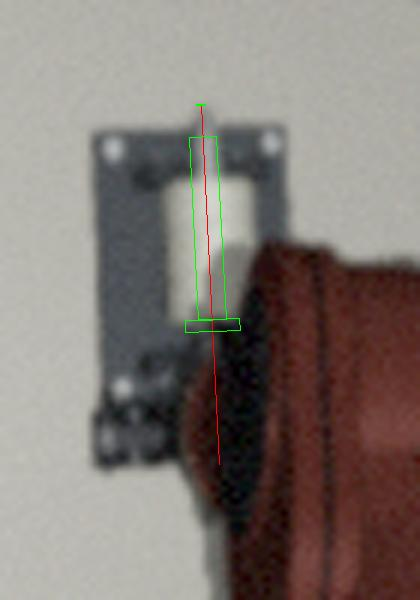

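Call:
apply_moves([
  {"tx": 0,"ty": 1.2,"tz": 0,"twist": 0},
  {"tx": 0,"ty": 1.2,"tz": 1,"twist": 0},
  {"tx": 0,"ty": 0,"tz": 1,"twist": 0},
  {"tx": 0,"ty": 0,"tz": 1,"twist": 0},
])

```text
clock: 22.72
position: [0.55, -0.1759, 0.0381]
tool_rot: [0.711, -0.703, -0.009, 0.016]
wrist_force: [0.4, -0.4, -2.1]
finger_gap: 0.0149
```

```bash
python3 plan.py
```

```text
t 22.73 p [ 550.  -175.9   38.1] xang -89.32 F [ 0.4 -0.4 -2.1] M [ 0.01  0.09 -0.06] gap 14.9 J [ 0.45  0.4  -0.27  1.81  0.15  0.99 -1.45]
```

Call:
apply_moves([
  {"tx": 0,"ty": 0,"tz": 1,"twist": 0},
  {"tx": 0,"ty": 0,"tz": 1,"twist": 0},
])

```text
clock: 22.98
position: [0.5499, -0.176, 0.036]
tool_rot: [0.711, -0.703, -0.009, 0.016]
wrist_force: [-0.4, -0.5, -2.4]
finger_gap: 0.0153
```

```bash
python3 plan.py
```

```text
t 22.98 p [ 549.9 -176.    36. ] xang -89.33 F [-0.4 -0.5 -2.4] M [-0.04  0.08 -0.01] gap 15.3 J [ 0.45  0.4  -0.27  1.81  0.15  0.98 -1.45]
```

Call:
apply_moves([
  {"tx": 0,"ty": 0,"tz": 1,"twist": 0},
])

```text
clock: 23.1
position: [0.55, -0.1761, 0.0351]
tool_rot: [0.711, -0.703, -0.009, 0.016]
wrist_force: [-0.6, -0.3, -0.2]
finger_gap: 0.015
```

```bash
python3 plan.py
```

```text
t 23.1 p [ 550.  -176.1   35.1] xang -89.33 F [-0.6 -0.3 -0.2] M [0.11 0.11 0.07] gap 15.0 J [ 0.45  0.41 -0.27  1.81  0.15  0.98 -1.45]
```

Call:
apply_moves([
  {"tx": 0,"ty": 0,"tz": 0.8,"twist": 0},
  {"tx": 0,"ty": 0,"tz": 0.8,"twist": 0},
])

```text
clock: 23.35
position: [0.55, -0.1762, 0.0338]
tool_rot: [0.711, -0.703, -0.009, 0.016]
wrist_force: [-3.2, 1.0, 3.0]
finger_gap: 0.0153
```

```bash
python3 plan.py
```

```text
t 23.35 p [ 550.  -176.2   33.8] xang -89.33 F [-3.2  1.   3. ] M [0.1  0.28 0.04] gap 15.3 J [ 0.45  0.41 -0.27  1.81  0.15  0.98 -1.45]
```

Call:
apply_moves([
  {"tx": 0,"ty": 0,"tz": 0.8,"twist": 0},
  {"tx": 0,"ty": 0,"tz": 0.8,"twist": 0},
])

```text
clock: 23.6
position: [0.55, -0.1762, 0.0327]
tool_rot: [0.711, -0.703, -0.009, 0.016]
wrist_force: [-5.5, 0.2, 6.0]
finger_gap: 0.015
```

```bash
python3 plan.py
```

```text
t 23.6 p [ 550.  -176.2   32.7] xang -89.33 F [-5.5  0.2  6. ] M [0.19 0.23 0.02] gap 15.0 J [ 0.45  0.41 -0.27  1.81  0.15  0.97 -1.45]
```

```bash
python3 - <<'E'
from h import *
for n in('scene','top'):
    i,d=grab(n);np.savez('/tmp/%s5.npz'%n,i=i,d=d)
E
python3 chk.py 5 '((110,200),(170,270),(140,240),(290,360))'
```

```text
G [ 0.5387 -0.1763  0.052 ] d [ 0.9993  0.0112 -0.0353] toolz [-0.0352 -0.0104 -0.9993] tip [ 0.6956 -0.1745  0.0465]
```

View pics/chk_scene5.png

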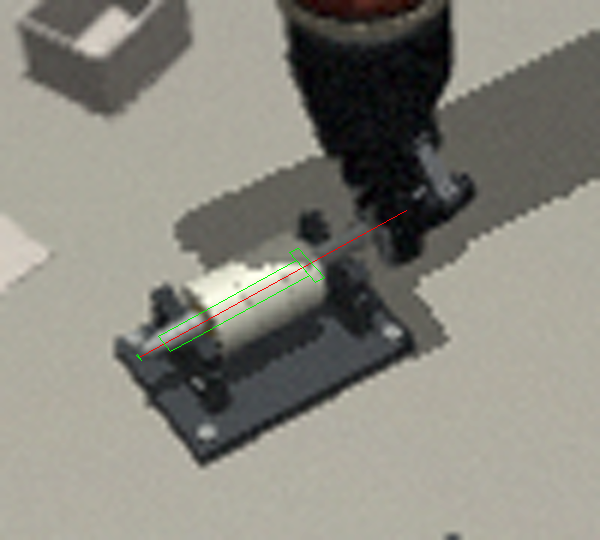

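View pics/chk_top5.png

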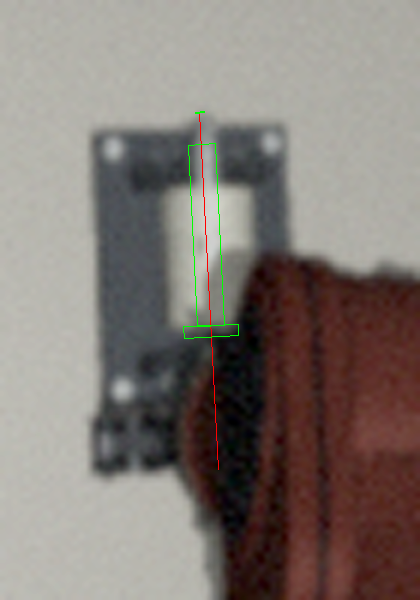

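Call:
apply_moves([
  {"tx": 0,"ty": 0.6,"tz": 0.5,"twist": 0},
])

```text
clock: 23.82
position: [0.55, -0.1764, 0.0324]
tool_rot: [0.711, -0.703, -0.008, 0.016]
wrist_force: [-1.1, 0.9, 3.4]
finger_gap: 0.0151
```

```bash
python3 plan.py
```

```text
t 23.82 p [ 550.  -176.4   32.4] xang -89.34 F [-1.1  0.9  3.4] M [ 0.12 -0.43  0.09] gap 15.1 J [ 0.45  0.41 -0.27  1.81  0.15  0.97 -1.45]
```

Call:
apply_moves([
  {"tx": 0,"ty": 0.3,"tz": 0.8,"twist": 0},
])

```text
clock: 23.95
position: [0.55, -0.1764, 0.0318]
tool_rot: [0.711, -0.703, -0.008, 0.015]
wrist_force: [-2.2, 0.4, 4.2]
finger_gap: 0.0153
```

```bash
python3 plan.py
```

```text
t 23.95 p [ 550.  -176.4   31.8] xang -89.33 F [-2.2  0.4  4.2] M [ 0.1  -0.06  0.02] gap 15.3 J [ 0.45  0.41 -0.27  1.81  0.15  0.97 -1.45]
```

Call:
apply_moves([
  {"tx": 0,"ty": 0.3,"tz": 0.8,"twist": 0},
])

```text
clock: 24.08
position: [0.55, -0.1765, 0.0313]
tool_rot: [0.711, -0.703, -0.008, 0.015]
wrist_force: [-4.0, 2.2, 8.0]
finger_gap: 0.0149
```

```bash
python3 plan.py
```

```text
t 24.07 p [ 550.  -176.5   31.3] xang -89.33 F [-4.   2.2  8. ] M [ 0.2   0.15 -0.02] gap 14.9 J [ 0.45  0.41 -0.27  1.81  0.15  0.97 -1.45]
```

Call:
apply_moves([
  {"tx": -0.5,"ty": 0.4,"tz": 0.5,"twist": 0},
  {"tx": -0.2,"ty": 0.3,"tz": 0.5,"twist": 0},
])

```text
clock: 24.32
position: [0.5501, -0.1762, 0.0311]
tool_rot: [0.711, -0.703, -0.007, 0.015]
wrist_force: [-3.0, 0.2, 7.9]
finger_gap: 0.0149
```

```bash
python3 plan.py;python3 - <<'E'
from h import *
for n in('scene',):
    i,d=grab(n);np.savez('/tmp/%s5.npz'%n,i=i,d=d);save(i[120:190,185:255],'s6',8)
E
```

```text
t 24.32 p [ 550.1 -176.2   31.1] xang -89.37 F [-3.   0.2  7.9] M [-0.01  0.06 -0.08] gap 14.9 J [ 0.45  0.41 -0.27  1.82  0.15  0.97 -1.45]
```

View pics/s6.png

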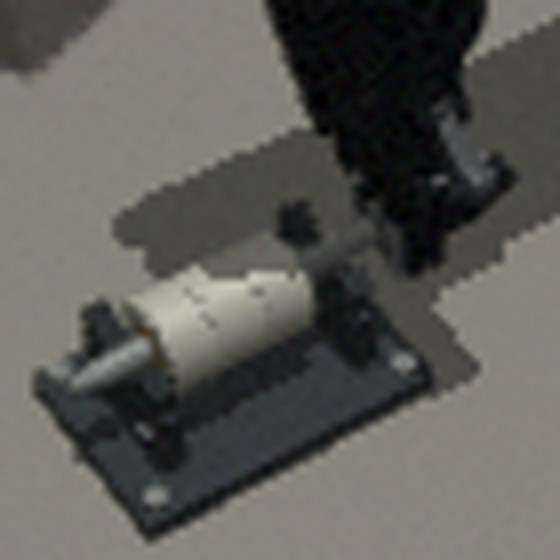

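Both saddles now bear: a 1 mm command gave only 0.2 mm of descent. I'll relax the load and release.

Call:
apply_moves([
  {"tx": 0,"ty": 0,"tz": 0,"twist": 0},
  {"tx": 0,"ty": 0,"tz": 0,"twist": 0},
  {"tx": 0,"ty": 0,"tz": 0,"twist": 0},
])

```text
clock: 24.75
position: [0.5501, -0.1763, 0.0314]
tool_rot: [0.711, -0.703, -0.007, 0.015]
wrist_force: [-3.2, -0.0, 4.0]
finger_gap: 0.0151
```

```bash
python3 plan.py
```

```text
t 24.75 p [ 550.1 -176.3   31.4] xang -89.39 F [-3.2 -0.   4. ] M [ 0.09 -0.01 -0.04] gap 15.1 J [ 0.45  0.41 -0.27  1.82  0.15  0.97 -1.45]
```

Call:
apply_moves([
  {"tx": 0,"ty": 0,"tz": 0,"twist": 0},
  {"tx": 0,"ty": 0,"tz": 0,"twist": 0},
  {"tx": 0,"ty": 0,"tz": 0,"twist": 0},
], gripper=-0.3)

```text
clock: 25.12
position: [0.5499, -0.1761, 0.0304]
tool_rot: [0.711, -0.703, -0.007, 0.015]
wrist_force: [-0.1, 0.5, -1.0]
finger_gap: 0.0297
```

```bash
python3 plan.py;python3 - <<'E'
from h import *
for n in('scene',):
    i,d=grab(n);save(i[120:190,185:255],'s7',8)
E
```

```text
t 25.12 p [ 549.9 -176.1   30.4] xang -89.37 F [-0.1  0.5 -1. ] M [-0.    0.    0.03] gap 29.7 J [ 0.45  0.41 -0.27  1.82  0.15  0.96 -1.45]
```

View pics/s7.png

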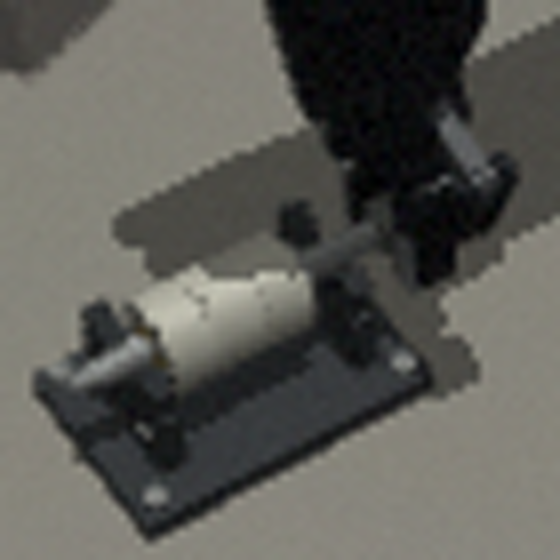

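Released and seated. I'll open fully and retreat straight up.

Call:
apply_moves([
  {"tx": 0,"ty": 0,"tz": 0,"twist": 0},
  {"tx": 0,"ty": 0,"tz": 0,"twist": 0},
  {"tx": 0,"ty": 0,"tz": 0,"twist": 0},
  {"tx": 0,"ty": 0,"tz": 0,"twist": 0},
  {"tx": 0,"ty": 0,"tz": -5,"twist": 0},
  {"tx": 0,"ty": 0,"tz": -10,"twist": 0},
  {"tx": 0,"ty": 0,"tz": -20,"twist": 0},
  {"tx": 0,"ty": 0,"tz": -30,"twist": 0},
  {"tx": 0,"ty": 0,"tz": -30,"twist": 0},
  {"tx": 0,"ty": 0,"tz": -30,"twist": 0},
], gripper=1)

```text
clock: 26.42
position: [0.5529, -0.1742, 0.1601]
tool_rot: [0.711, -0.703, -0.008, 0.015]
wrist_force: [-0.5, -0.2, -0.8]
finger_gap: 0.0854
```

Call:
apply_moves([
  {"tx": 0,"ty": 30,"tz": -20,"twist": 0},
  {"tx": 0,"ty": 30,"tz": -10,"twist": 0},
  {"tx": 0,"ty": 30,"tz": 0,"twist": 0},
  {"tx": 0,"ty": 0,"tz": 0,"twist": 0},
])

```text
clock: 26.92
position: [0.4638, -0.1749, 0.2004]
tool_rot: [0.711, -0.703, -0.004, 0.013]
wrist_force: [0.0, 0.8, 0.2]
finger_gap: 0.0853
```

```bash
python3 plan.py
python3 - <<'E'
from h import *
for n in('scene','top'):
    i,d=grab(n);np.savez('/tmp/%s6.npz'%n,i=i,d=d)
    save(i[120:190,180:260] if n=='scene' else i[150:235,295:355],n+'f',7)
    save(i,n+'full',1.2)
E
```

```text
t 26.93 p [ 463.8 -174.9  200.4] xang -89.3 F [0.  0.8 0.2] M [-0.01 -0.08  0.06] gap 85.3 J [ 0.53  0.07 -0.28  1.85  0.04  1.25 -1.33]
```

View pics/scenef.png

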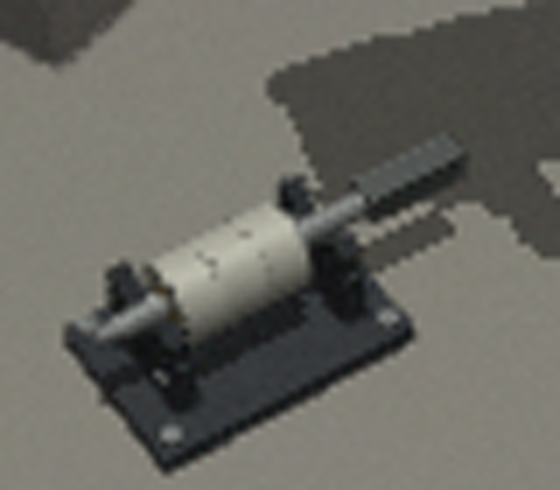

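View pics/topf.png

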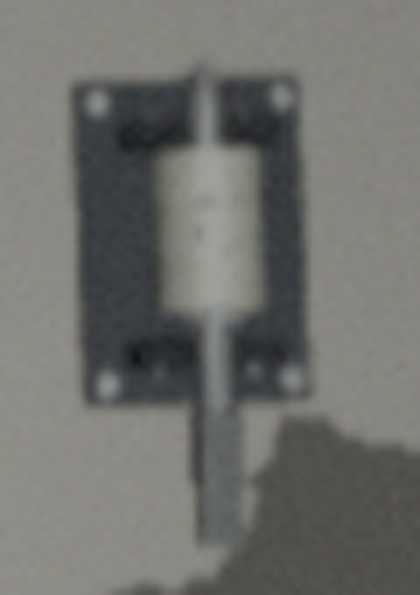

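View pics/scenefull.png

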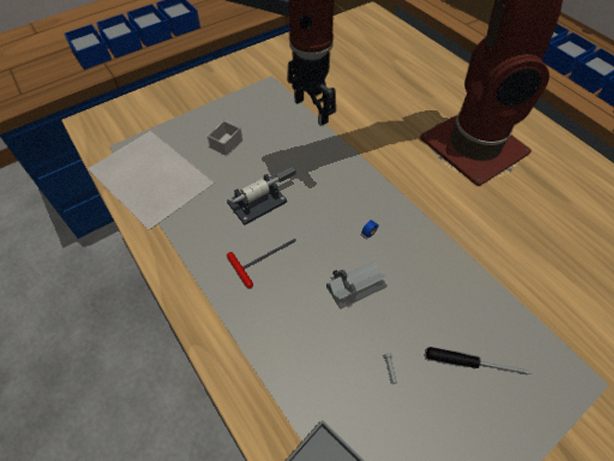

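Run:
```python
from h import *
for t in('0','6'):
  for n in('top','scene'):
    d=np.load(f'/tmp/{n}{t}.npz')['d'];m=np.zeros((384,512),bool)
    m[(slice(150,240),slice(300,350)) if n=='top' else (slice(130,200),slice(180,260))]=1
    P,_=cloud(n,d,m);P=P[(abs(P[:,1]+.175)<.025)&(P[:,2]>.04)]
    f=lambda a,b:np.round(np.percentile(P[(P[:,0]>a)&(P[:,0]<b)&(abs(P[:,1]+.175)<.006),2]*1e3,60),1)
    h=P[(P[:,2]>.044)&(abs(P[:,1]+.175)<.012)];r=P[P[:,2]>.063]
    print(n,t,'handle',f(.515,.56),'neck',f(.565,.585),'nose rod',f(.667,.68),'x',h[:,0].min().round(4),h[:,0].max().round(4),'roller x',np.round(np.percentile(r[:,0],[1,99]),4) if len(r) else '')
```

```text
top 0 handle 58.8 neck 55.2 nose rod 56.1 x 0.5143 0.6956 roller x [0.5823 0.6753]
scene 0 handle 57.8 neck 54.8 nose rod 54.5 x 0.5119 0.6942 roller x 
top 6 handle 57.9 neck 54.8 nose rod 55.5 x 0.5144 0.6959 roller x [0.5878 0.6602]
scene 6 handle 57.2 neck 54.9 nose rod 55.0 x 0.5121 0.6937 roller x [0.6001 0.6599]
```

The heights and x extent match the original seating to within 1 mm. The rollers span x = 0.600 to 0.660, which is 60 mm with no gaps and lies between the saddles. Handing in.

```bash
python3 -c "
from rig import job_done
print(job_done())"
```

```text
the job is handed in; nothing more can be done
None
```

I handed the job in at about 27 s: the loaded shaft is back in the two saddles, with the three white rollers closed up between them.

- **Closing up:** I slid the shaft through the rollers until travel stopped at the end stop. I then pressed to about 10.5 N along the shaft and held that for two rows before easing off.
- **Lift and lay-down:** The stack came out as one. The tool had drifted about 2° nose down, so the front saddle touched first. I leveled the shaft against it, with up to about 10 N bearing on the saddles, before letting go.
- **Last checks, gripper clear:** Shaft heights and end positions agree with the starting pose to about 1 mm. The rollers span 60 mm (x = 0.600 to 0.660 m), so I see no gaps.
- **Other things on the bench:** The screwdriver, hex key, carton, bolt and blue look-alike roller look untouched in the final picture.
- **Disagreements:** The two cameras differed by 1 to 3 mm sideways, roughly the stated calibration error. In the final top view, a wider band of points (x = 0.588 to 0.660 m) came up for the rollers. I took this as the rear saddle's lips, because the scene camera shows the clean 60 mm.

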